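# Tidy the worktop after cooking: seasonings, produce and spoon into their wooden trays

### The arm

A 6-joint arm with a two-finger parallel gripper is mounted at the origin on a cart in front of the work surface, level with it; the furniture and walls round the work are solid. World frame = base frame: x ahead of the robot, y to its left, z up, the work surface at z = 0. Lengths are in m, angles in degrees, forces in N, time in s.
With the tool pointing down it reaches from about 0.4 to 0.825 m from the base axis. Payload 7 kg.
Tool frame: the origin (TCP) lies at the very end of the fingers, on their centre line; the grasp point (between the pads) lies 19 mm behind it (r.grip_depth is the distance from the TCP to the grasp point, in m); z points along the fingers, y is the line along which they close (so a half turn about z gives the same grasp; the last joint's range is limited). The gripper opens to 88 mm and grips with 3 to 60 N. Pads are 19 mm wide; open, the fingers measure 130 mm over their backs; the gripper's body (78 mm by 193 mm) begins 47 mm behind the grasp point.
Start: joints at [87.153, 20.546, 0.682, 0, -70.136, -16.507], TCP at [0.224, 0.637, 0.227] pointing down, gripper open.
Joint ranges: [-176.03, 176.03], [-82.01, 121.73], [-58.28, 71.71], [-173.87, 95.51], [-174.79, -0.11], [-173.66, 173.66]. Speed limits (degrees/s): [136.94, 136.94, 172.46, 180, 180, 180].

### API

Orientations are given as [roll, pitch, yaw] about the fixed x, y, z axes, in that order (R = Rz(yaw) Ry(pitch) Rx(roll)).
In Python, from plant import r gives the robot as it stands.
- The arm moves only by the tool play_rows, never from a script. Its argument "rows" is a list that holds one entry, the list of rows, each a list of 5 numbers: the closure, from 0 (fully open) to 1 (shut), then the shift along the tool's x, y, z each as a share of 0.5 m, from -1 to 1, then the turn about the tool's z as a share of 1.5 rad, from -1 to 1. A call has exactly 8 rows; each row is the pose to reach, as a shift and turn from the pose commanded when the call began, along the tool's axes at that moment; what a row does not reach only later rows make up. A row lasts 1/12 s, in which the tool goes at most 41.7 mm and 7.16 degrees, less where a joint would pass 70% of its speed; a pose out of reach is approached as far as the arm can. A call with a number of a shift or a turn outside -1 to 1 is refused whole. A call with a gripper value outside its range is refused whole. The fingers move at their own pace and stop on an object; "squeeze" is the grip in N (left out, the last holds). Time passes only in rows, so rows that repeat a pose let the fingers close, or fill a call up. It gives the time, the measured TCP pose, the force, the opening and the grip force at its end, in the units of the state.
- r.get_state(): the state, without advancing time (a new reading comes with each control period).
- r.capture(name): name is "scene" or "top" or "wrist"; returns the picture (420x560x3 uint8, red, green, blue); there is no depth.
- r.camera_info(name): a dict with "fovy" (degrees; the focal length in pixels is half the picture's height over the tangent of half this angle, whatever the lens; pixels are square), "cx", "cy" (the principal point, pixels), "pose" (4x4, takes a point from camera to world coordinates). Camera axes: x right, y down, z forward; pixel columns grow to the right and rows downward; lengths in m; the calibration is good to about 2 mm. The wrist camera is an equidistant fisheye: a pixel r from the principal point sees the ray r / f radians off the axis. A picture is of the moment at which its call begins: read the wrist's pose just before it. camera_info takes no time and is no camera call; for the wrist camera it gives the pose at the moment of the call.
- r.close_job(): hands the job in; it is judged then, once.
The state is a dict: "time_s": time; "joints": joint angles; "qd": joint speeds; "joint_torque": joint torques, N m; "tcp_pos": TCP position; "eef_rot": TCP orientation; "contact_force": force on the tool from outside, world axes, zero at the start; "moment": the same for the moment, N m; "gripper_width": finger opening in m; "gripper_force": force on a finger pad.
Only numpy, scipy, OpenCV 4.12 (cv2) and the standard library are available. Lean on these libraries where they do the work, as an engineer would, in place of code of your own. Each camera call takes 0.05 s, during which the arm holds its last target. There are 200 camera calls.

### The job

Tidy up the worktop: stand the salt shaker and the spice jar upright in the deep two-bay wooden caddy, one in each bay; put the lime and the garlic bulb in the shallow two-bay tray, one in each bay; and lay the teaspoon lengthwise and flat in the undivided long tray. Either bay will do for either thing, but leave the tin and the egg timer standing where they are.

Things in the scene. Friction and masses are not known exactly. Their poses are not given: they have to be found in the camera images.
- salt_shaker: salt shaker, round, 44 mm diameter, 90 mm tall, clear body with grey salt and a grey domed cap (cap 34 mm diameter above 74 mm height). Stands upright. Origin: centre of its underside; z up.
- spice_jar: glass spice jar with a red screw cap, round, 42 mm diameter (cap 45 mm, from 85 to 106 mm height), 106 mm tall. Stands upright. Origin: centre of its underside; z up.
- lime_center (a point): the lime: green, an ellipsoid of 52 mm along its own x, 43 mm along y and 42 mm high, lying on its side. This point is its middle, 21 mm above what it rests on.
- garlic_center (a point): the garlic bulb: pale, roundish, 56 mm diameter, 56 mm high to the tip of its stalk, widest at about 22 mm height. This point lies on its upright axis, 24 mm above its underside.
- teaspoon: metal teaspoon lying flat, 139 mm long along its own x, 30 mm wide at the bowl, at most 10 mm high. Origin: the middle of its length and width, at its underside.
- jar_caddy: wooden caddy, fixed to the worktop, the deep one: 76 mm (its x) by 147 mm (its y), walls 5 mm thick and 32 mm high, floor 5 mm thick. One divider makes two square bays of 66 mm, their centres at y = +35.5 and -35.5 mm (x = 0) in its frame. Origin: centre of its underside, on the worktop.
- veg_tray: shallow wooden tray with two bays, fixed to the worktop: 86 mm (its x) by 167 mm (its y), walls 5 mm thick and 14 mm high, floor 5 mm thick. One divider makes two square bays of 76 mm, their centres at y = +40.5 and -40.5 mm (x = 0) in its frame. Origin: centre of its underside, on the worktop.
- spoon_tray: shallow wooden tray without divider, fixed to the worktop: 86 mm (its x) by 175 mm (its y, the long way, along which the spoon goes), inside 76 by 165 mm, walls 5 mm thick and 14 mm high, floor 5 mm thick. Origin: centre of its underside, on the worktop.
- tin: food tin, 57 mm diameter, 72 mm tall, stands among the things; not to be moved. Origin: centre of its underside.
- egg_timer: round cream kitchen egg timer, 66 mm diameter, 61 mm high, stands among the things; not to be moved. Origin: centre of its underside. (Fixed, to be steered clear of: an ice maker 0.38 m tall, its front at x = 0.60 m, y from -0.19 to -0.49 m; toaster, oil bottle and kettle beyond x = 0.73 m; tea box, tumbler and cup beyond y = 0.45 m.)
Things that resemble listed ones, but are neither listed nor needed, are in the scene too. What is shaped like the salt_shaker but blue or orange is not meant.

How it is judged (in metres and radians):
At the end, for the whole second after the job is handed in: Salt and spice jar upright on the floors of the caddy's two bays, lime and garlic in the shallow tray's two bays (middle within 25 mm of the bay's), teaspoon flat in the undivided tray, lengthwise within 0.45 rad, middle within 18 mm along, 30 mm across; all at rest (((x of salt_shaker in the frame of jar_caddy between -0.014 and 0.014 m and y of salt_shaker in the frame of jar_caddy between 0.0215 and 0.0495 m and z of salt_shaker in the frame of jar_caddy between 0.002 and 0.012 m and x of spice_jar in the frame of jar_caddy between -0.014 and 0.014 m and y of spice_jar in the frame of jar_caddy between -0.0495 and -0.0215 m and z of spice_jar in the frame of jar_caddy between 0.002 and 0.012 m) or (x of salt_shaker in the frame of jar_caddy between -0.014 and 0.014 m and y of salt_shaker in the frame of jar_caddy between -0.0495 and -0.0215 m and z of salt_shaker in the frame of jar_caddy between 0.002 and 0.012 m and x of spice_jar in the frame of jar_caddy between -0.014 and 0.014 m and y of spice_jar in the frame of jar_caddy between 0.0215 and 0.0495 m and z of spice_jar in the frame of jar_caddy between 0.002 and 0.012 m)) and angle between each of salt_shaker, spice_jar, teaspoon's own z axis and vertical below 0.15 rad and ((x of lime_center in the frame of veg_tray between -0.025 and 0.025 m and y of lime_center in the frame of veg_tray between 0.0155 and 0.0655 m and z of lime_center in the frame of veg_tray between 0.012 and 0.045 m and x of garlic_center in the frame of veg_tray between -0.025 and 0.025 m and y of garlic_center in the frame of veg_tray between -0.0655 and -0.0155 m and z of garlic_center in the frame of veg_tray between 0.012 and 0.045 m) or (x of lime_center in the frame of veg_tray between -0.025 and 0.025 m and y of lime_center in the frame of veg_tray between -0.0655 and -0.0155 m and z of lime_center in the frame of veg_tray between 0.012 and 0.045 m and x of garlic_center in the frame of veg_tray between -0.025 and 0.025 m and y of garlic_center in the frame of veg_tray between 0.0155 and 0.0655 m and z of garlic_center in the frame of veg_tray between 0.012 and 0.045 m)) and x of teaspoon in the frame of spoon_tray between -0.03 and 0.03 m and y of teaspoon in the frame of spoon_tray between -0.018 and 0.018 m and z of teaspoon in the frame of spoon_tray between 0 and 0.012 m and angle between the x axis of teaspoon and the y axis of spoon_tray, either way round below 0.45 rad and linear speed of each of salt_shaker, spice_jar, teaspoon, lime, garlic below 0.02 m/s); the robot touches nothing.
It fails at once if the tin was moved more than 25 mm (distance of tin from where it was at the start of the episode above 0.025 m).
It fails at once if the egg timer was moved more than 25 mm (distance of egg_timer from where it was at the start of the episode above 0.025 m).
It also fails if it takes over 131 s, if anything falls off the work surface, if the arm or the gripper's body presses on something with over 40 N, if the wrist force passes 120 N, or if a joint passes its speed limit or range.

## Working session

There is one attempt and no reset: what is moved stays moved. The work goes in short steps, Python scripts to look and compute and a tool call to move; the robot and the scene stay as the last step left them, time stands still between calls to the robot, and variables do not carry over. Pictures are saved under pics/ and viewed, at most 14 in all, crops included, and the job is handed in when it is done.

Besides the shell and the picture viewer there is one more tool, called after "Call:" by a JSON object that holds its "op" and its "data". play_rows: Moves the arm, as the interface text tells. Its arguments: {"type":"object","properties":{"rows":{"type":"array","items":{"type":"array","items":{"type":"array","items":{"type":"number"}}}},"squeeze":{"type":"number"}},"required":["rows"]}

```bash
mkdir -p pics
cat > h.py <<'E'
import numpy as np,cv2
from plant import r
def snap(n,f):
    ci=r.camera_info(n); im=r.capture(n); cv2.imwrite(f'pics/{f}.png',im[:,:,::-1]); np.savez(f'pics/{f}.npz',fovy=ci['fovy'],cx=ci['cx'],cy=ci['cy'],pose=np.array(ci['pose']),n=n); return im
def ray(f,u,v):
    d=np.load(f'pics/{f}.npz'); fl=210/np.tan(np.radians(float(d['fovy'])/2)); x=u-d['cx'];y=v-d['cy']
    if str(d['n'])=='wrist':
        rr=np.hypot(x,y)+1e-9; t=rr/fl; c=np.array([np.sin(t)*x/rr,np.sin(t)*y/rr,np.cos(t)])
    else: c=np.array([x/fl,y/fl,1.])
    P=d['pose']; return P[:3,3],P[:3,:3]@c
def at(f,u,v,z):
    o,d=ray(f,u,v); return (o+d*(z-o[2])/d[2]).round(4)
def tri(*obs):
    A=np.zeros((3,3));b=np.zeros(3);R=[ray(*o) for o in obs]
    for o,d in R:
        d=d/np.linalg.norm(d);M=np.eye(3)-np.outer(d,d);A+=M;b+=M@o
    p=np.linalg.solve(A,b)
    return p.round(4),[round(float(np.linalg.norm(np.cross(p-o,d/np.linalg.norm(d)))),4) for o,d in R]
E
python3 - <<'E'
from h import *
for n in('scene','top','wrist'):
    im=snap(n,n+'0');ci=r.camera_info(n);print(n,ci['fovy'],ci['cx'],ci['cy'],np.array(ci['pose']).round(3).tolist())
    if n!='wrist': cv2.imwrite(f'pics/{n}0b.png',cv2.resize(im[:,:,::-1],(800,600),interpolation=cv2.INTER_CUBIC))
s=r.get_state();print(s)
E
```

```text
scene 55.17838748325525 280.264883618021 210.32903366126527 [[0.465, -0.449, 0.763, -0.354], [-0.885, -0.229, 0.406, -0.493], [-0.008, -0.864, -0.504, 0.638], [0.0, 0.0, 0.0, 1.0]]
top 46.94181836737176 271.94654551050104 214.18051064323205 [[-0.012, -0.983, 0.181, 0.27], [-1.0, 0.009, -0.018, -0.033], [0.016, -0.181, -0.983, 1.339], [0.0, 0.0, 0.0, 1.0]]
wrist 65.70646984690485 283.81941852358017 210.6490296835149 [[-0.331, -0.898, -0.291, 0.302], [-0.944, 0.316, 0.101, 0.609], [0.001, 0.308, -0.951, 0.383], [0.0, 0.0, 0.0, 1.0]]
{'time_s': 0.15, 'joints': array([ 8.71523953e+01,  2.05832313e+01,  6.46884890e-01, -1.26537218e-02,
       -7.01347718e+01, -1.65055188e+01]), 'qd': array([-0.0496899 , -0.10548979,  0.2206279 ,  0.09845683, -0.02056866,
       -0.01828046]), 'joint_torque': array([-9.42621082e-04, -5.83277857e+01,  2.93287486e+01,  7.00119719e+00,
        8.76725855e-03, -1.06582406e-04]), 'tcp_pos': array([0.22361934, 0.63651346, 0.22583836]), 'eef_rot': array([ 1.79928432e+02, -8.80013629e-03, -1.93574252e+01]), 'contact_force': array([ 0.6861866 ,  0.02411959, -0.07459953]), 'moment': array([-0.03960455, -0.0179219 ,  0.01166147]), 'gripper_force': 0.0, 'gripper_width': 0.08739208466259872}
```

View pics/scene0b.png

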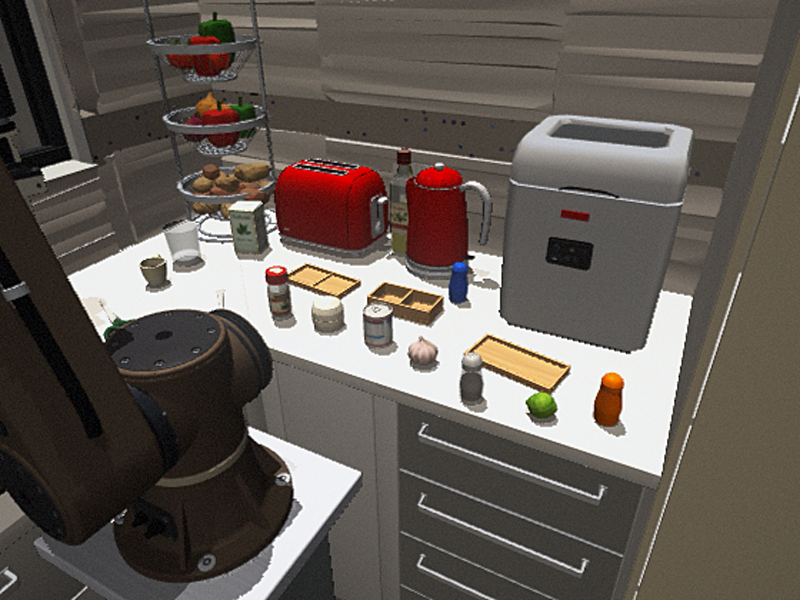

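View pics/top0b.png

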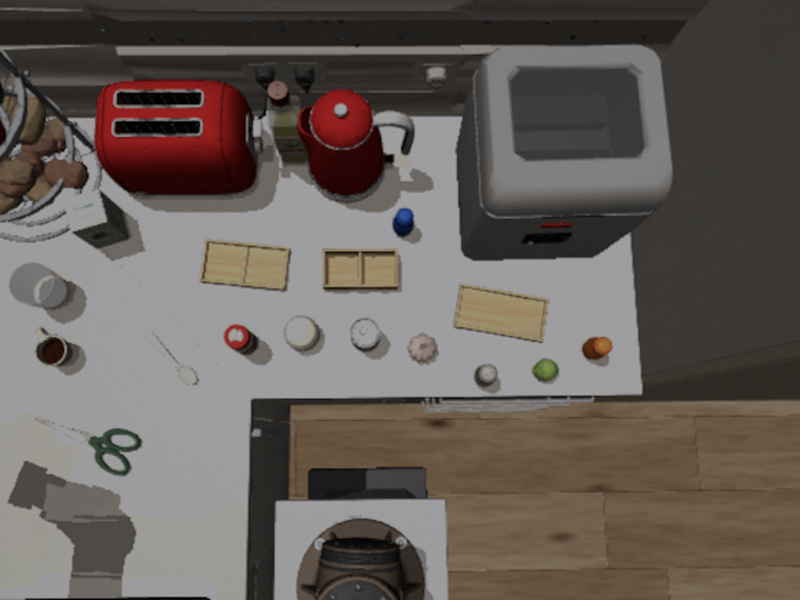

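The scene view and top view show everything. Left to right in the top view (800x600): spoon (175,358), spice jar (238,338), veg tray (245,265), timer (301,333), caddy (360,270), tin (365,334), garlic (423,347), spoon tray (501,313), salt (486,375), lime (545,369). I'll enlarge crops to read the pixels.

Run:
```python
import cv2
t=cv2.imread('pics/top0.png');s=cv2.imread('pics/scene0.png')
def crop(im,x,y,w,h,k,f):
    c=cv2.resize(im[y:y+h,x:x+w],None,fx=k,fy=k,interpolation=cv2.INTER_CUBIC)
    for i in range(0,w,20): cv2.putText(c,str(x+i),(i*k,9),0,.35,(255,0,255),1);cv2.line(c,(i*k,10),(i*k,16),(255,0,255),1)
    for i in range(20,h,20): cv2.putText(c,str(y+i),(0,i*k+4),0,.35,(255,0,255),1);cv2.line(c,(22,i*k),(28,i*k),(255,0,255),1)
    cv2.imwrite(f'pics/{f}.png',c)
crop(t,100,160,160,115,5,'tA');crop(t,260,160,160,115,5,'tB');crop(s,180,180,240,122,3,'sA')
```

```text
(no output)
```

View pics/tA.png

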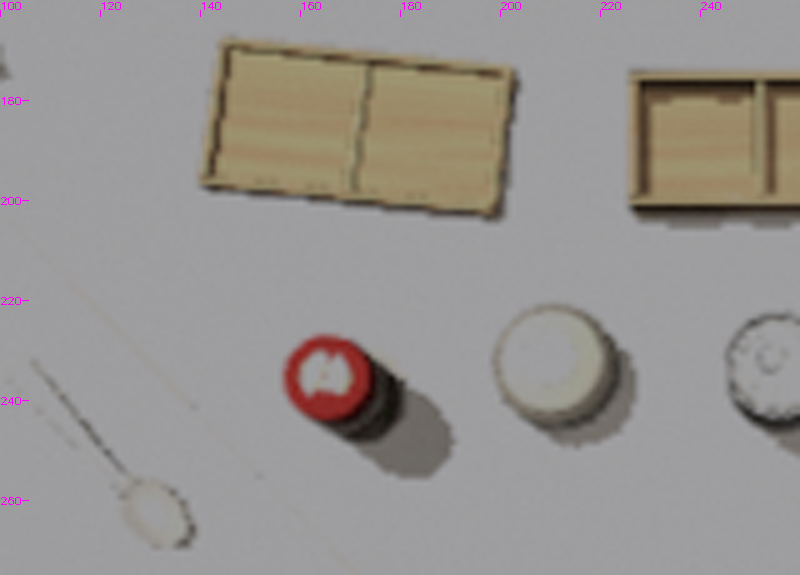

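View pics/tB.png

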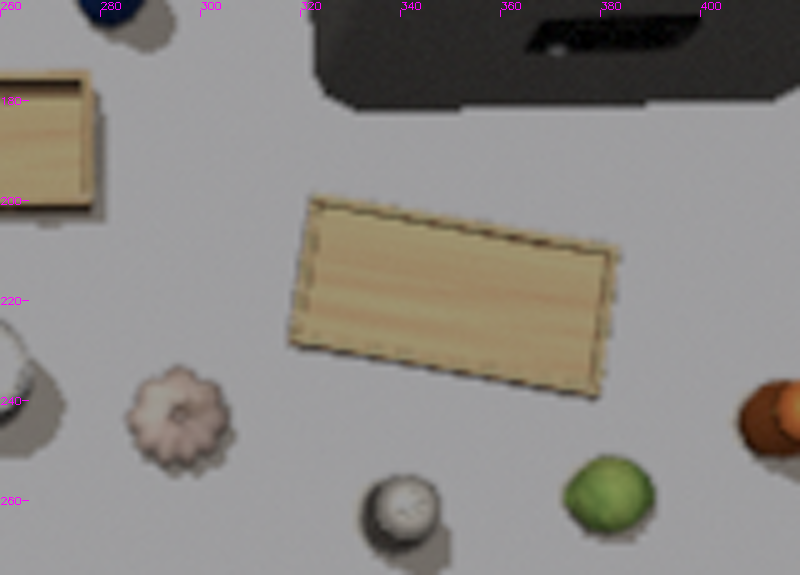

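View pics/sA.png

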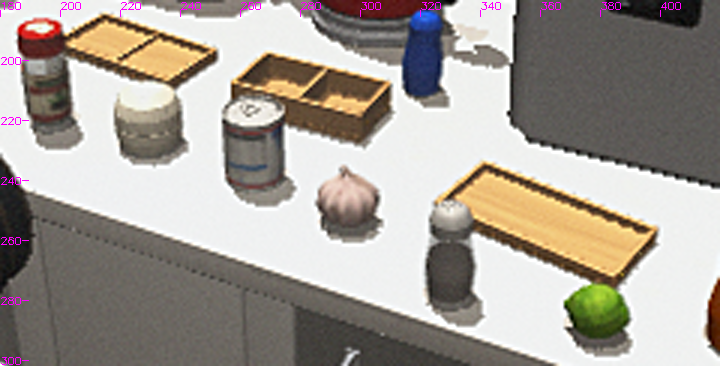

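Crops read. The top-crop pixel positions: spice cap (165.8,235.6), garlic (296,243), salt cap (341.3,261.7), lime (382,259), spoon from (106.8,232) to (138.5,268.5). The tray rims are clear in both views. Next I triangulate.

Run:
```python
from h import *
T='top0';S='scene0'
for n,a,b in [('spicetop',(165.8,235.6),(193.7,189.3)),('salttop',(341.3,261.7),(330.7,248.2)),('lime',(382,259),(379,283.3)),('garlic',(296,243),(296,246.7)),
 ('vTL',(144.8,168),(215,185)),('vTR',(202.8,174),(252.3,197.3)),('vBR',(199.5,202.7),(240,206.7)),
 ('cTL',(226.2,174.3),(270,198.3)),('cTR',(278,174),(310.3,207.7)),('cBR',(278,201.3),(300.7,219.3)),('cBL',(226.2,201),(257.3,206.7)),
 ('sTL',(322.3,199.5),(341.7,234.3)),('sTR',(382.7,209.8),(399,256.7)),('sBR',(379.5,239),(385.3,272.3))]:
    print(n,*tri((T,*a),(S,*b)))
def rect(n,z,P):
    Q=np.array([at(T,*p,z)[:2] for p in P]);c=Q.mean(0);d=(Q[0]-Q[1]+Q[3]-Q[2])/2
    print(n,c.round(4),'L',np.linalg.norm(d).round(4),'yaw of y-axis',np.degrees(np.arctan2(-d[0],d[1])).round(2),'W',np.linalg.norm((Q[0]+Q[1]-Q[2]-Q[3])/2).round(4))
rect('veg',.014,[(144.8,168),(202.8,174),(199.5,202.7),(140.3,197)])
rect('cad',.032,[(226.2,174.3),(278,174),(278,201.3),(226.2,201)])
rect('spt',.014,[(322.3,199.5),(382.7,209.8),(379.5,239),(318.5,229)])
print('spoon',at(T,106.8,232,.004),at(T,138.5,268.5,.004))
print('spice',at(T,165.8,235.6,.106),'timer',at(T,211,232,.061),'tin',at(T,255.5,233,.072),'garlic',at(T,296,243,.03),'salt',at(T,341.3,261.7,.085),'lime',at(T,382,259,.021))
```

```text
spicetop [0.4446 0.2167 0.1054] [0.0014, 0.0014]
salttop [ 0.3745 -0.2354  0.0884] [0.0022, 0.0022]
lime [ 0.3853 -0.3563  0.0219] [0.0005, 0.0005]
garlic [ 0.4317 -0.1215  0.02  ] [0.0001, 0.0001]
vTL [0.6525 0.3015 0.007 ] [0.0013, 0.0013]
vTR [0.6333 0.1371 0.0075] [0.0011, 0.0011]
vBR [0.5527 0.1399 0.0116] [0.0068, 0.0068]
cTL [0.6284 0.0686 0.0228] [0.0022, 0.0022]
cTR [ 0.626  -0.0752  0.027 ] [0.0005, 0.0005]
cBR [ 0.5491 -0.0763  0.0276] [0.0031, 0.0031]
cBL [0.5495 0.068  0.0323] [0.0016, 0.0016]
sTL [ 0.5566 -0.2012  0.0089] [0.0023, 0.0023]
sTR [ 0.525  -0.3696  0.0095] [0.0015, 0.0015]
sBR [ 0.4421 -0.3556  0.0129] [0.0017, 0.0017]
veg [0.5987 0.2234] L 0.1654 yaw of y-axis -6.33 W 0.0836
cad [ 0.5861 -0.0022] L 0.1437 yaw of y-axis -0.48 W 0.0769
spt [ 0.4975 -0.2761] L 0.1712 yaw of y-axis -10.2 W 0.084
spoon [0.4696 0.4017 0.004 ] [0.3678 0.3104 0.004 ]
spice [0.4436 0.2177 0.106 ] timer [0.4584 0.1071 0.061 ] tin [ 0.453  -0.0115  0.072 ] garlic [ 0.4305 -0.121   0.03  ] salt [ 0.3738 -0.2339  0.085 ] lime [ 0.3852 -0.356   0.021 ]
```

Call:
{"op": "play_rows", "data": {"rows": [[[0,0.512,0.396,0.032,0.64],[0,0.512,0.396,0.032,0.64],[0,0.512,0.396,0.032,0.64],[0,0.512,0.396,0.032,0.64],[0,0.512,0.396,0.032,0.64],[0,0.512,0.396,0.032,0.64],[0,0.512,0.396,0.032,0.64],[0,0.512,0.396,0.032,0.64]]]}}

```text
time_s: 0.82
tcp_pos: [0.4004, 0.3624, 0.2104]
eef_rot: [180.0, -0.0, -74.8]
contact_force: [0.3, -0.3, -0.2]
gripper_width: 0.0878
gripper_force: 0.0
```

Call:
{"op": "play_rows", "data": {"rows": [[[0,0,0,0.05,0.64],[0,0,0,0.05,0.64],[0,0,0,0.05,0.64],[0,0,0,0.05,0.64],[0,0,0,0.05,0.64],[0,0,0,0.05,0.64],[0,0,0,0.05,0.64],[0,0,0,0.05,0.64]]]}}

```text
time_s: 1.48
tcp_pos: [0.3995, 0.365, 0.1853]
eef_rot: [180.0, -0.0, -129.8]
contact_force: [-0.2, -0.5, -0.1]
gripper_width: 0.0879
gripper_force: 0.0
```

```bash
cat >> h.py <<'E'
def go(*targets,start=None):
    """print tool-frame shares for successive calls to TCP targets (x,y,z,yaw)"""
    s=r.get_state(); p=np.array(s['tcp_pos']);y=s['eef_rot'][2]
    print('now',p.round(4),np.round(s['eef_rot'],2),'t',s['time_s'],'w',round(s['gripper_width'],4),'F',np.round(s['contact_force'],1),'gf',round(s['gripper_force'],1),'q',np.round(s['joints'],0))
    if start is not None: p=np.array(start[:3],float);y=start[3]
    for t in targets:
        d=np.array(t[:3])-p;c,sn=np.cos(np.radians(y)),np.sin(np.radians(y))
        dy=(y-t[3]+180)%360-180
        sh=np.array([c*d[0]+sn*d[1],sn*d[0]-c*d[1],-d[2]])/.5
        print(t,'->',sh.round(3).tolist(),round(dy/85.944,3),'rows %.1f %.1f'%(np.linalg.norm(d)/.0417,abs(dy)/7.16))
        p=np.array(t[:3]);y=t[3]
E
python3 - <<'E'
from h import *
im=snap('wrist','w1');cv2.imwrite('pics/w1b.png',cv2.resize(im[:,:,::-1],(800,600),interpolation=cv2.INTER_CUBIC))
go((.411,.349,.1,-138.1))
E
```

```text
now [0.3995 0.365  0.1854] [ 1.8000e+02 -2.0000e-02 -1.2999e+02] t 1.5333 w 0.0875 F [-0.4  0.5 -0.4] gf 0.0 q [  63.   10.  -20.   -0.  -61. -103.]
(0.411, 0.349, 0.1, -138.1) -> [0.01, -0.038, 0.171] 0.094 rows 2.1 1.1
```

View pics/w1b.png

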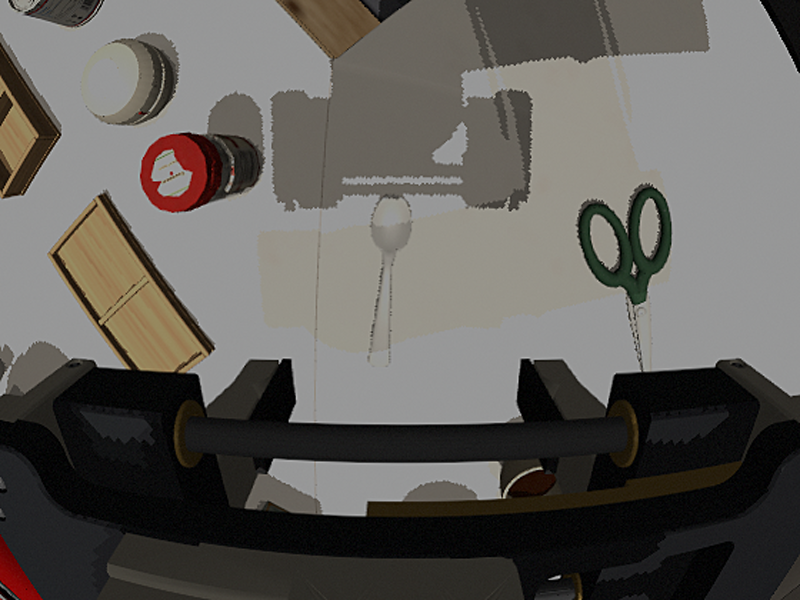

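The wrist view shows the spoon from bowl tip (392,195) to handle end (379,366), with the neck at (388,255) and the fingers below. Next I compute its pose.

Run:
```python
from h import *
k=.7
a=at('w1',392*k,195*k,.004);b=at('w1',379*k,366*k,.004);n=at('w1',387*k,258*k,.004)
print(a,b,n,np.linalg.norm(a-b),np.degrees(np.arctan2(*(b-a)[1::-1])),(a+b)/2)
print(tri(('w1',392*k,195*k),('top0',138.5,268.5)),tri(('w1',379*k,366*k),('top0',106.8,232)))
print(tri(('w1',180*k,172*k),('top0',165.8,235.6),('scene0',193.7,189.3)))
```

```text
[0.3711 0.3167 0.004 ] [0.4669 0.4138 0.004 ] [0.4042 0.3503 0.004 ] 0.13640399554265265 45.38612434301093 [0.419   0.36525 0.004  ]
(array([ 0.3717,  0.3181, -0.0257]), [0.0017, 0.0017]) (array([ 0.4719,  0.4127, -0.011 ]), [0.0058, 0.0058])
(array([0.4454, 0.2198, 0.1014]), [0.0037, 0.0016, 0.0039])
```

Call:
{"op": "play_rows", "data": {"rows": [[[0,-0.005,-0.03,0.15,0.07],[0,-0.005,-0.03,0.15,0.07],[0,-0.005,-0.03,0.15,0.07],[0,-0.005,-0.03,0.15,0.07],[0,-0.005,-0.03,0.15,0.07],[0,-0.005,-0.03,0.15,0.07],[0,-0.005,-0.03,0.15,0.07],[0,-0.005,-0.03,0.15,0.07]]]}}

```text
time_s: 2.2
tcp_pos: [0.4131, 0.3585, 0.1121]
eef_rot: [180.0, 0.1, -135.3]
contact_force: [0.2, 0.5, -0.5]
gripper_width: 0.0878
gripper_force: 0.0
```

Run:
```python
from h import *
im=snap('wrist','w2');cv2.imwrite('pics/w2b.png',cv2.resize(im[:,:,::-1],(800,600),interpolation=cv2.INTER_CUBIC))
go()
```

```text
now [0.413  0.3583 0.1118] [ 1.7997e+02  1.2000e-01 -1.3534e+02] t 2.25 w 0.0876 F [-0.   0.7  0.5] gf 0.0 q [  61.   14.  -24.    0.  -51. -107.]
```

View pics/w2b.png

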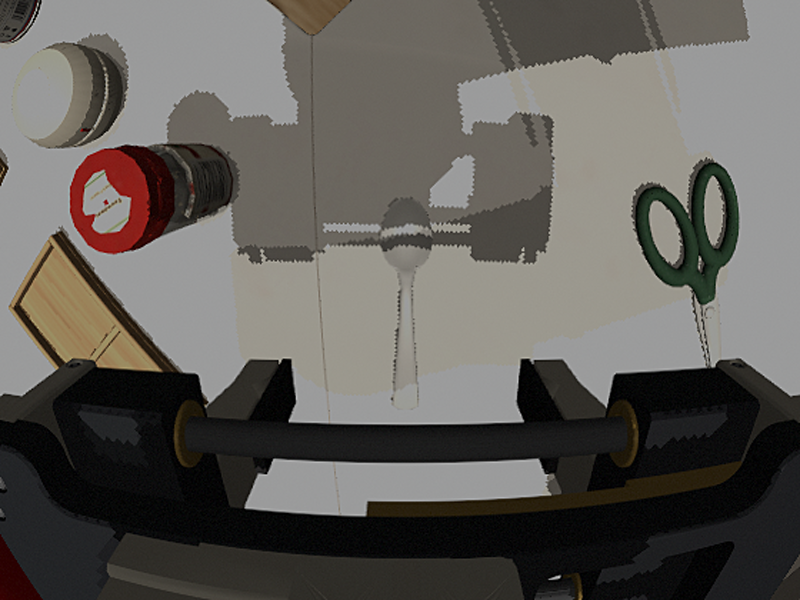

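The spoon is now aligned with the fingers' centre line, with the bowl tip at (406,198), neck at (405,272) and handle end at (404,408).

Run:
```python
from h import *
k=.7
a=at('w2',406*k,198*k,.006);b=at('w2',404*k,408*k,.003);n=at('w2',405*k,272*k,.004)
print(a,b,n,np.linalg.norm(a-b),np.degrees(np.arctan2(*(b-a)[1::-1])),(a+b)/2)
print(tri(('w1',392*k,195*k),('w2',406*k,198*k)),tri(('w1',379*k,366*k),('w2',404*k,408*k)))
print(tri(('w2',106*k,199*k),('top0',165.8,235.6),('scene0',193.7,189.3)))
m=(a+b)/2; u=(b-a)/np.linalg.norm(b-a); g=m-u*.012; print(g)
go((g[0],g[1],.012,-136),(g[0],g[1],.0015,-136))
```

```text
[0.3699 0.3172 0.006 ] [0.468  0.4125 0.003 ] [0.4014 0.3476 0.004 ] 0.13680168127621825 44.17054304468447 [0.41895 0.36485 0.0045 ]
(array([0.3672, 0.3144, 0.0507]), [0.0003, 0.0003]) (array([ 0.4705,  0.4161, -0.0043]), [0.0008, 0.0008])
(array([0.4457, 0.2181, 0.1037]), [0.0011, 0.0017, 0.0019])
[0.41034484 0.35649045 0.00476315]
now [0.413  0.3583 0.1118] [ 1.7997e+02  1.2000e-01 -1.3534e+02] t 2.25 w 0.0876 F [-0.   0.7  0.5] gf 0.0 q [  61.   14.  -24.    0.  -51. -107.]
(np.float64(0.4103448425997551), np.float64(0.3564904536162758), 0.012, -136) -> [0.006, 0.001, 0.2] 0.008 rows 2.4 0.1
(np.float64(0.4103448425997551), np.float64(0.3564904536162758), 0.0015, -136) -> [-0.0, 0.0, 0.021] 0.0 rows 0.3 0.0
```

Call:
{"op": "play_rows", "data": {"rows": [[[0.4,0.006,0.001,0.07,0.008],[0.4,0.006,0.001,0.14,0.008],[0.4,0.006,0.001,0.19,0.008],[0.4,0.006,0.001,0.21,0.008],[0.4,0.006,0.001,0.22,0.008],[0.4,0.006,0.001,0.22,0.008],[0.4,0.006,0.001,0.22,0.008],[0.4,0.006,0.001,0.22,0.008]]], "squeeze": 25}}

```text
time_s: 2.92
tcp_pos: [0.4109, 0.3568, 0.0019]
eef_rot: [180.0, 0.1, -136.0]
contact_force: [0.3, -0.5, 0.3]
gripper_width: 0.0529
gripper_force: 0.0
```

Call:
{"op": "play_rows", "data": {"rows": [[[1,0,0,0,0],[1,0,0,0,0],[1,0,0,0,0],[1,0,0,0,0],[1,0,0,0,0],[1,0,0,0,0],[1,0,0,0,0],[1,0,0,0,0]]]}}

```text
time_s: 3.58
tcp_pos: [0.4103, 0.3559, 0.0007]
eef_rot: [-180.0, 0.0, -136.1]
contact_force: [-0.0, -0.2, 2.8]
gripper_width: 0.024
gripper_force: 24.9
```

Call:
{"op": "play_rows", "data": {"rows": [[[1,0,0,0,0],[1,0,0,0,0],[1,0,0,-0.01,0],[1,0,0,-0.03,0],[1,0,0,-0.06,0],[1,0,0,-0.1,0],[1,0,0,-0.15,0],[1,0,0,-0.2,0]]]}}

```text
time_s: 4.25
tcp_pos: [0.4101, 0.3554, 0.1021]
eef_rot: [-180.0, -0.0, -136.1]
contact_force: [0.7, 1.2, -0.3]
gripper_width: 0.0236
gripper_force: 25.0
```

Run:
```python
from h import *
im=snap('wrist','w3')
go()
cv2.imwrite('pics/w3b.png',im[:,:,::-1])
```

```text
now [0.4121 0.3579 0.1074] [ 179.97    0.4  -136.  ] t 4.3 w 0.0239 F [1.5 1.7 5. ] gf 25.0 q [  62.   15.  -25.    0.  -50. -108.]
```

View pics/w3b.png

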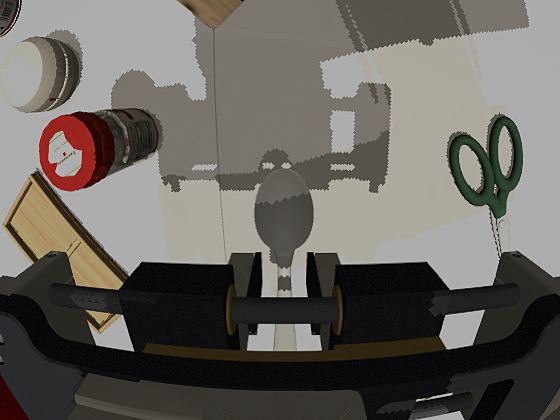

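The spoon is lifted, level and aligned, with the bowl tip at (283,168) and the neck between the pads. Next I check the offset and plan the placing.

Run:
```python
from h import *
s=r.get_state();p=np.array(s['tcp_pos'])
a=at('w3',283,168,p[2]+.006);d=a-p;ps=np.radians(-136);u=np.array([np.cos(ps),np.sin(ps)])
print('tip ahead of TCP',d[:2]@u,d[:2]@[u[1],-u[0]])
c=np.array([.4975,-.2761]);yaw=-100.2;v=np.array([np.cos(np.radians(yaw)),np.sin(np.radians(yaw))])
g=c+v*.012
q=np.array([*p[:2]])
mid=(.50,.08,.16,-118)
go(mid,(*g,.10,yaw),(*g,.01,yaw))
```

```text
tip ahead of TCP 0.06044266032985415 3.8984293742281073e-05
now [0.4121 0.3579 0.1074] [ 179.97    0.4  -136.  ] t 4.3 w 0.0239 F [1.5 1.7 5. ] gf 25.0 q [  62.   15.  -25.    0.  -50. -108.]
(0.5, 0.08, 0.16, -118) -> [0.26, -0.522, -0.105] -0.209 rows 7.1 2.5
(np.float64(0.495374983116165), np.float64(-0.2879103472956309), 0.1, -100.2) -> [0.654, -0.337, 0.12] -0.207 rows 8.9 2.5
(np.float64(0.495374983116165), np.float64(-0.2879103472956309), 0.01, -100.2) -> [-0.0, 0.0, 0.18] 0.0 rows 2.2 0.0
```

Call:
{"op": "play_rows", "data": {"rows": [[[1,0,0,-0.08,0],[1,0,0,-0.16,0],[1,0.01,-0.03,-0.19,-0.01],[1,0.04,-0.1,-0.19,-0.05],[1,0.08,-0.18,-0.19,-0.09],[1,0.11,-0.26,-0.19,-0.13],[1,0.15,-0.34,-0.19,-0.17],[1,0.18,-0.42,-0.19,-0.2]]]}}

```text
time_s: 4.97
tcp_pos: [0.4879, 0.1478, 0.1966]
eef_rot: [-180.0, 0.1, -118.7]
contact_force: [0.7, 0.5, -0.9]
gripper_width: 0.0238
gripper_force: 25.0
```

Call:
{"op": "play_rows", "data": {"rows": [[[1,0.06,-0.04,0,-0.02],[1,0.13,-0.07,0,-0.05],[1,0.2,-0.105,0,-0.08],[1,0.27,-0.14,0,-0.11],[1,0.34,-0.175,0,-0.14],[1,0.41,-0.21,0,-0.17],[1,0.48,-0.25,0,-0.2],[1,0.53,-0.28,0,-0.21]]]}}

```text
time_s: 5.63
tcp_pos: [0.482, -0.1526, 0.1965]
eef_rot: [-179.9, 0.0, -100.7]
contact_force: [1.4, 0.6, -0.6]
gripper_width: 0.024
gripper_force: 25.0
```

Run:
```python
from h import *
c=np.array([.4975,-.2761]);yaw=-100.2;v=np.array([np.cos(np.radians(yaw)),np.sin(np.radians(yaw))])
g=c+v*.010
go((*g,.03,yaw),(*g,.0075,yaw))
```

```text
now [ 0.482  -0.1526  0.1965] [-179.94    0.   -100.71] t 5.6333 w 0.024 F [ 1.4  0.6 -0.6] gf 25.0 q [  5.   6. -23.   0. -61. -15.]
(np.float64(0.49572915259680417), np.float64(-0.2859419560796924), 0.03, -100.2) -> [0.257, -0.077, 0.333] -0.006 rows 5.1 0.1
(np.float64(0.49572915259680417), np.float64(-0.2859419560796924), 0.0075, -100.2) -> [-0.0, 0.0, 0.045] 0.0 rows 0.5 0.0
```

Call:
{"op": "play_rows", "data": {"rows": [[[1,0.08,-0.025,0.04,-0.006],[1,0.16,-0.05,0.1,-0.006],[1,0.23,-0.07,0.17,-0.006],[1,0.257,-0.077,0.25,-0.006],[1,0.257,-0.077,0.31,-0.006],[1,0.257,-0.077,0.33,-0.006],[1,0.257,-0.077,0.33,-0.006],[1,0.257,-0.077,0.33,-0.006]]]}}

```text
time_s: 6.3
tcp_pos: [0.4958, -0.2836, 0.0304]
eef_rot: [179.9, -0.0, -100.3]
contact_force: [0.5, -0.3, 0.8]
gripper_width: 0.024
gripper_force: 25.0
```

Run:
```python
from h import *
im=snap('wrist','w4');cv2.imwrite('pics/w4b.png',im[:,:,::-1])
go((.4957,-.2859,.0075,-100.2))
```

```text
now [ 0.4971 -0.2836  0.0318] [-1.7995e+02 -3.0000e-02 -1.0028e+02] t 6.35 w 0.0241 F [ 0.6 -0.   0.5] gf 25.0 q [-10.  22. -26.   0. -42.  -0.]
(0.4957, -0.2859, 0.0075, -100.2) -> [0.005, 0.002, 0.049] -0.001 rows 0.6 0.0
```

View pics/w4b.png

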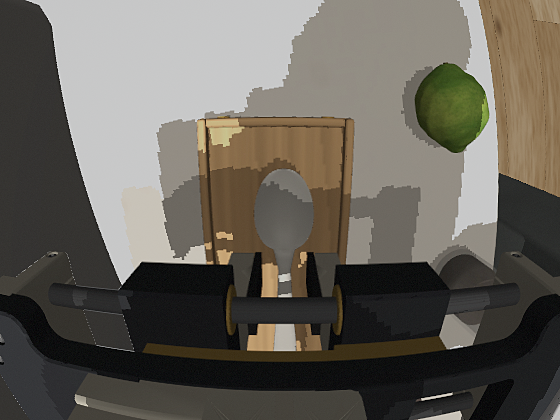

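The spoon is over the tray, with the bowl tip at (283,169) and the tray rim from (200,120) to (353,120). That puts the tray centre about 6 px left of the spoon. The salt shaker is at (465,275), at the gripper's side, with about 1 cm to spare.

Run:
```python
from h import *
for u,v in((200,119),(353,119),(283,169)):
    q=at('w4',u,v,.014 if v<150 else .04); s=r.get_state();d=(q-s['tcp_pos'])[:2];a=np.radians(-100.2);print(q,d@[np.cos(a),np.sin(a)],d@[np.sin(a),-np.cos(a)])
lim=at('w4',452,108,.021);print('lime',lim)
```

```text
[ 0.5252 -0.3697  0.014 ] 0.07981137450576116 -0.042887775807829216
[ 0.4446 -0.3546  0.014 ] 0.07922305089518407 0.03911236977331739
[ 0.4855 -0.3388  0.04  ] 0.05642999441019906 0.0016567083044248206
lime [ 0.388  -0.3547  0.021 ]
```

Call:
{"op": "play_rows", "data": {"rows": [[[1,0.002,-0.004,0.015,0],[1,0.003,-0.004,0.03,0],[1,0.003,-0.004,0.042,0],[1,0.003,-0.004,0.048,0],[1,0.003,-0.004,0.048,0],[1,0.003,-0.004,0.048,0],[0.69,0.003,-0.004,0.048,0],[0.69,0.003,-0.004,0.048,0]]]}}

```text
time_s: 7.02
tcp_pos: [0.4984, -0.2853, 0.0069]
eef_rot: [-180.0, -0.0, -100.3]
contact_force: [-0.2, 0.0, -0.0]
gripper_width: 0.0268
gripper_force: 0.1
```

Call:
{"op": "play_rows", "data": {"rows": [[[0.69,0,0,0,0],[0.69,0,0,0,0],[0.69,0,0,-0.01,0],[0.69,0,0,-0.03,0],[0.69,0,0,-0.08,0],[0.4,0,0,-0.16,0],[0,0,0,-0.23,0],[0,0,0,-0.23,0]]]}}

```text
time_s: 7.68
tcp_pos: [0.4995, -0.2864, 0.1292]
eef_rot: [-179.6, -0.1, -100.2]
contact_force: [-4.8, 0.8, 0.5]
gripper_width: 0.0419
gripper_force: 0.0
```

Run:
```python
from h import *
im=snap('wrist','w5');cv2.imwrite('pics/w5b.png',im[:,:,::-1])
go((.386,-.355,.12,-100.2))
```

```text
now [ 0.499  -0.2858  0.1264] [-1.7968e+02 -3.0000e-02 -1.0030e+02] t 7.7333 w 0.0454 F [-0.2 -0.2 -1. ] gf 0.0 q [-10.  16. -20.   0. -54.  -0.]
(0.386, -0.355, 0.12, -100.2) -> [0.177, 0.198, 0.013] -0.001 rows 3.2 0.0
```

View pics/w5b.png

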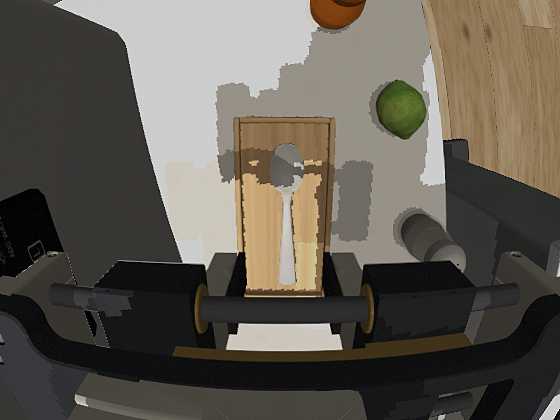

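The spoon lies flat in the tray, rows 143–285 within the rim at 118–297. The lime is at (401,109) with its long axis along the image's vertical, the salt is at (430,238), and the orange shaker sits behind the lime.

Run:
```python
from h import *
print('lime',tri(('w5',401,109),('w4',452,108),('top0',382,259),('scene0',379,283.3)))
print('orange',at('top0',414,245,.04))
go((.387,-.356,.12,-100.2),(.387,-.356,.005,-100.2),(.387,-.356,.2,-100.2))
```

```text
lime (array([ 0.3868, -0.3556,  0.0202]), [0.0008, 0.0011, 0.0016, 0.001])
orange [ 0.4206 -0.4405  0.04  ]
now [ 0.499  -0.2858  0.1264] [-1.7968e+02 -3.0000e-02 -1.0030e+02] t 7.7333 w 0.0454 F [-0.2 -0.2 -1. ] gf 0.0 q [-10.  16. -20.   0. -54.  -0.]
(0.387, -0.356, 0.12, -100.2) -> [0.178, 0.195, 0.013] -0.001 rows 3.2 0.0
(0.387, -0.356, 0.005, -100.2) -> [-0.0, 0.0, 0.23] 0.0 rows 2.8 0.0
(0.387, -0.356, 0.2, -100.2) -> [-0.0, 0.0, -0.39] 0.0 rows 4.7 0.0
```

Call:
{"op": "play_rows", "data": {"rows": [[[0,0.05,0.06,0,0],[0,0.1,0.12,0.01,0],[0,0.15,0.17,0.013,0],[0,0.178,0.195,0.013,0],[0,0.178,0.195,0.013,0],[0,0.178,0.195,0.05,0],[0,0.178,0.195,0.1,0],[0,0.178,0.195,0.15,0]]], "squeeze": 15}}

```text
time_s: 8.4
tcp_pos: [0.3872, -0.3558, 0.0471]
eef_rot: [-179.8, -0.0, -100.3]
contact_force: [-0.2, 0.1, -0.6]
gripper_width: 0.0874
gripper_force: 0.0
```

Call:
{"op": "play_rows", "data": {"rows": [[[0,0,0,0.05,0],[0,0,0,0.08,0],[0,0,0,0.09,0],[0,0,0,0.092,0],[0.6,0,0,0.092,0],[1,0,0,0.092,0],[1,0,0,0.092,0],[1,0,0,0.092,0]]]}}

```text
time_s: 9.07
tcp_pos: [0.3865, -0.3552, 0.001]
eef_rot: [-180.0, 0.0, -100.3]
contact_force: [-0.2, 0.3, -0.6]
gripper_width: 0.0668
gripper_force: 0.0
```

Call:
{"op": "play_rows", "data": {"rows": [[[1,0,0,0,0],[1,0,0,0,0],[1,0,0,0,0],[1,0,0,-0.02,0],[1,0,0,-0.06,0],[1,0,0,-0.13,0],[1,0,0,-0.2,0],[1,0,0,-0.28,0]]]}}

```text
time_s: 9.73
tcp_pos: [0.3851, -0.3548, 0.1419]
eef_rot: [179.9, 0.0, -100.3]
contact_force: [1.0, -1.1, -1.5]
gripper_width: 0.0413
gripper_force: 15.0
```

Run:
```python
from h import *
a=np.radians(-6.33);Y=np.array([-np.sin(a),np.cos(a)]);c=np.array([.5987,.2234])
print('bays +',c+.0405*Y,'-',c-.0405*Y)
g=c-.0405*Y
go((.5,-.12,.2,-100.2),(.57,.09,.2,-96.3),(*g,.1,-96.3),(*g,.018,-96.3))
```

```text
bays + [0.60316532 0.26365309] - [0.59423468 0.18314691]
now [ 0.3851 -0.3548  0.1419] [ 1.7988e+02  4.0000e-02 -1.0032e+02] t 9.7333 w 0.0413 F [ 1.  -1.1 -1.5] gf 15.0 q [-21.  11. -25.  -0. -55.  11.]
(0.5, -0.12, 0.2, -100.2) -> [-0.503, -0.142, -0.116] -0.001 rows 6.4 0.0
(0.57, 0.09, 0.2, -96.3) -> [-0.438, -0.063, -0.0] -0.045 rows 5.3 0.5
(np.float64(0.5942346833230421), np.float64(0.18314691382049714), 0.1, -96.3) -> [-0.19, -0.028, 0.2] 0.0 rows 3.3 0.0
(np.float64(0.5942346833230421), np.float64(0.18314691382049714), 0.018, -96.3) -> [-0.0, 0.0, 0.164] 0.0 rows 2.0 0.0
```

Call:
{"op": "play_rows", "data": {"rows": [[[1,-0.04,-0.01,-0.05,0],[1,-0.1,-0.03,-0.1,0],[1,-0.17,-0.05,-0.116,0],[1,-0.25,-0.07,-0.116,0],[1,-0.33,-0.09,-0.116,0],[1,-0.41,-0.115,-0.116,0],[1,-0.48,-0.135,-0.116,0],[1,-0.503,-0.142,-0.116,0]]]}}

```text
time_s: 10.4
tcp_pos: [0.5027, -0.1171, 0.1996]
eef_rot: [-179.9, 0.0, -100.2]
contact_force: [-0.8, -0.0, -0.8]
gripper_width: 0.0417
gripper_force: 15.0
```

Call:
{"op": "play_rows", "data": {"rows": [[[1,-0.06,-0.01,0,0],[1,-0.13,-0.02,0,-0.01],[1,-0.2,-0.03,0,-0.02],[1,-0.27,-0.04,0,-0.03],[1,-0.34,-0.05,0,-0.04],[1,-0.4,-0.06,0,-0.045],[1,-0.438,-0.063,0,-0.045],[1,-0.438,-0.063,0,-0.045]]]}}

```text
time_s: 11.07
tcp_pos: [0.5721, 0.0921, 0.1988]
eef_rot: [-180.0, 0.0, -96.3]
contact_force: [-0.9, -0.2, -0.2]
gripper_width: 0.0415
gripper_force: 15.0
```

Call:
{"op": "play_rows", "data": {"rows": [[[1,-0.05,-0.01,0.03,0],[1,-0.1,-0.02,0.07,0],[1,-0.15,-0.025,0.12,0],[1,-0.18,-0.028,0.17,0],[1,-0.19,-0.028,0.22,0],[1,-0.19,-0.028,0.26,0],[1,-0.19,-0.028,0.27,0],[1,-0.19,-0.028,0.27,0]]]}}

```text
time_s: 11.73
tcp_pos: [0.5948, 0.181, 0.0623]
eef_rot: [179.8, -0.1, -96.5]
contact_force: [-0.1, 0.6, -0.1]
gripper_width: 0.0416
gripper_force: 15.0
```

Run:
```python
from h import *
im=snap('wrist','w6');cv2.imwrite('pics/w6b.png',im[:,:,::-1])
go((.5942,.1831,.018,-96.3))
```

```text
now [0.5958 0.1814 0.064 ] [ 1.7997e+02 -5.0000e-02 -9.6450e+01] t 11.7833 w 0.0415 F [ 0.3 -0.2 -0.2] gf 15.0 q [ 35.  24. -17.   0. -49. -41.]
(0.5942, 0.1831, 0.018, -96.3) -> [-0.003, 0.004, 0.092] -0.002 rows 1.1 0.0
```

View pics/w6b.png

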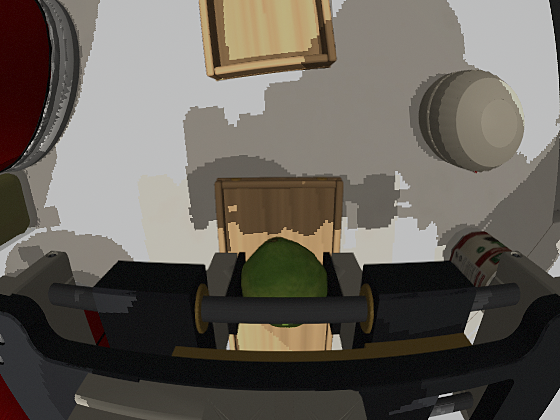

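Call:
{"op": "play_rows", "data": {"rows": [[[1,-0.003,0.004,0.03,0],[1,-0.003,0.004,0.06,0],[1,-0.003,0.004,0.08,0],[1,-0.003,0.004,0.088,0],[1,-0.003,0.004,0.088,0],[1,-0.003,0.004,0.088,0],[0.3,-0.003,0.004,0.088,0],[0.3,-0.003,0.004,0.088,0]]]}}

```text
time_s: 12.45
tcp_pos: [0.5947, 0.184, 0.0206]
eef_rot: [-179.9, 0.1, -96.4]
contact_force: [0.2, 0.6, -1.0]
gripper_width: 0.0498
gripper_force: 0.0
```

Call:
{"op": "play_rows", "data": {"rows": [[[0.3,0,0,0,0],[0.3,0,0,0,0],[0.3,0,0,0,0],[0.2,0,0,-0.05,0],[0,0,0,-0.13,0],[0,0,0,-0.2,0],[0,0,0,-0.28,0],[0,0,0,-0.36,0]]]}}

```text
time_s: 13.12
tcp_pos: [0.5936, 0.1834, 0.2013]
eef_rot: [180.0, -0.0, -96.4]
contact_force: [1.1, 0.5, -0.3]
gripper_width: 0.0857
gripper_force: 0.0
```

Run:
```python
from h import *
print('near end',at('w6',280,183,.014))
im=snap('wrist','w7');cv2.imwrite('pics/w7b.png',im[:,:,::-1])
a=np.radians(-.48);Y=np.array([-np.sin(a),np.cos(a)]);c=np.array([.5868,-.0022]);print('caddy bays',c+.0355*Y,c-.0355*Y)
go((.5,.02,.2,-90.5),(.44,-.12,.15,-90.5),(.431,-.1215,.005,-90.5))
```

```text
near end [0.5924 0.1449 0.014 ]
caddy bays [0.5870974  0.03329875] [ 0.5865026  -0.03769875]
now [0.5976 0.1847 0.211 ] [-179.38    0.29  -96.35] t 13.1667 w 0.0869 F [3.7 0.9 9.9] gf 0.0 q [ 35.  16.  -8.   0. -65. -42.]
(0.5, 0.02, 0.2, -90.5) -> [0.349, 0.158, 0.022] -0.068 rows 4.6 0.8
(0.44, -0.12, 0.15, -90.5) -> [0.281, 0.118, 0.1] 0.0 rows 3.8 0.0
(0.431, -0.1215, 0.005, -90.5) -> [0.003, 0.018, 0.29] 0.0 rows 3.5 0.0
```

View pics/w7b.png

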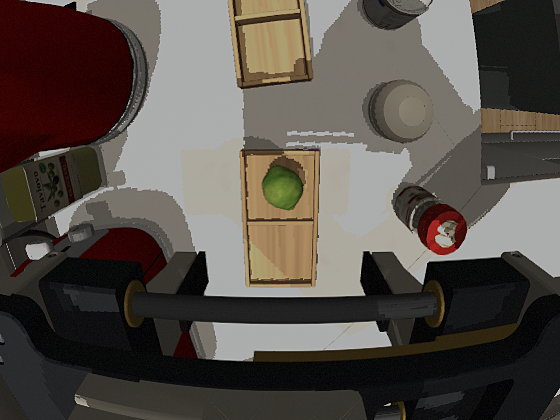

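The lime rests inside its bay at (283,187), and the spice jar is at (440,230). Garlic next.

Call:
{"op": "play_rows", "data": {"rows": [[[0,0.08,0.035,0.005,-0.02],[0,0.15,0.07,0.01,-0.04],[0,0.22,0.1,0.015,-0.06],[0,0.29,0.13,0.02,-0.068],[0,0.34,0.15,0.022,-0.068],[0,0.349,0.158,0.022,-0.068],[0,0.349,0.158,0.022,-0.068],[0,0.349,0.158,0.022,-0.068]]]}}

```text
time_s: 13.83
tcp_pos: [0.4964, 0.0193, 0.189]
eef_rot: [-179.9, 0.0, -90.6]
contact_force: [-0.2, -0.1, 0.3]
gripper_width: 0.0879
gripper_force: 0.0
```

Call:
{"op": "play_rows", "data": {"rows": [[[0,0.07,0.03,0.02,0],[0,0.14,0.065,0.05,0],[0,0.21,0.1,0.08,0],[0,0.26,0.125,0.1,0],[0,0.284,0.136,0.1,0],[0,0.284,0.136,0.1,0],[0,0.284,0.136,0.1,0],[0,0.284,0.136,0.1,0]]]}}

```text
time_s: 14.5
tcp_pos: [0.4278, -0.1213, 0.1387]
eef_rot: [-180.0, -0.0, -90.6]
contact_force: [-0.1, 0.2, 0.2]
gripper_width: 0.088
gripper_force: 0.0
```

Run:
```python
from h import *
im=snap('wrist','w8')
g=cv2.cvtColor(im,cv2.COLOR_RGB2HSV)
m=((g[:,:,0]<15)|(g[:,:,0]>168))&(g[:,:,1]>35)&(g[:,:,2]>60); m[:180]=0
n,l,st,c=cv2.connectedComponentsWithStats(m.astype(np.uint8))
for i in np.argsort(-st[1:,4])[:5]+1: print(st[i],c[i],at('w8',*c[i],.024))
go((.431,-.1215,.004,-90.5))
```

```text
[ 247  180   62   59 2539] [278.46987003 207.58723907] [ 0.4319 -0.1198  0.024 ]
[538 242  22  33 206] [548.13592233 257.88834951] [ 0.1035 -0.053   0.024 ]
[237 280   9   7  12] [240.41666667 282.83333333] [ 0.4701 -0.0438  0.024 ]
[232 291   3   6   6] [233.  293.5] [ 0.4784 -0.0313  0.024 ]
[272 281   4   3   4] [273.5 282. ] [ 0.4379 -0.0449  0.024 ]
now [ 0.4278 -0.1212  0.1388] [-179.96    0.    -90.53] t 14.55 w 0.0876 F [ 1.  -0.4  0.2] gf 0.0 q [ 10.   3. -34.   0. -52. -10.]
(0.431, -0.1215, 0.004, -90.5) -> [0.001, -0.006, 0.27] -0.0 rows 3.2 0.0
```

Call:
{"op": "play_rows", "data": {"rows": [[[0,0.001,-0.006,0.06,0],[0,0.001,-0.006,0.13,0],[0,0.001,-0.006,0.19,0],[0,0.001,-0.006,0.24,0],[0,0.001,-0.006,0.265,0],[0,0.001,-0.006,0.268,0],[0.5,0.001,-0.006,0.268,0],[1,0.001,-0.006,0.268,0]]]}}

```text
time_s: 15.22
tcp_pos: [0.4306, -0.122, 0.0053]
eef_rot: [-179.9, -0.0, -90.5]
contact_force: [-1.1, -0.3, 0.1]
gripper_width: 0.0796
gripper_force: 0.0
```

Call:
{"op": "play_rows", "data": {"rows": [[[1,0,0,0,0],[1,0,0,0,0],[1,0,0,0,0],[1,0,0,0,0],[1,0,0,0,0],[1,0,0,0,0],[1,0,0,-0.02,0],[1,0,0,-0.06,0]]]}}

```text
time_s: 15.88
tcp_pos: [0.4278, -0.1228, 0.0334]
eef_rot: [179.8, -0.0, -90.6]
contact_force: [0.6, -0.2, -0.9]
gripper_width: 0.0534
gripper_force: 15.0
```

Call:
{"op": "play_rows", "data": {"rows": [[[1,0,0,-0.07,0],[1,0,0,-0.14,0],[1,0,0,-0.21,0],[1,0,0,-0.28,0],[1,0,0,-0.33,0],[1,0,0,-0.33,0],[1,0,0,-0.33,0],[1,0,0,-0.33,0]]]}}

```text
time_s: 16.55
tcp_pos: [0.4288, -0.1225, 0.1991]
eef_rot: [180.0, 0.0, -90.6]
contact_force: [-1.1, -0.1, -1.0]
gripper_width: 0.0537
gripper_force: 15.0
```

Run:
```python
from h import *
print(np.linalg.norm([0]))
g=(.6032,.2637)
go((.52,.1,.2,-93),(*g,.14,-96.3),(*g,.018,-96.3))
```

```text
0.0
now [ 0.4288 -0.1225  0.1991] [ 1.7998e+02  3.0000e-02 -9.0620e+01] t 16.55 w 0.0537 F [-1.1 -0.1 -1. ] gf 15.0 q [  9.  -0. -29.  -0. -61. -10.]
(0.52, 0.1, 0.2, -93) -> [-0.447, -0.177, -0.002] 0.028 rows 5.8 0.3
(0.6032, 0.2637, 0.14, -96.3) -> [-0.336, -0.149, 0.12] 0.038 rows 4.6 0.5
(0.6032, 0.2637, 0.018, -96.3) -> [-0.0, 0.0, 0.244] 0.0 rows 2.9 0.0
```

Call:
{"op": "play_rows", "data": {"rows": [[[1,-0.05,-0.02,0,0],[1,-0.12,-0.05,0,0.01],[1,-0.2,-0.08,0,0.02],[1,-0.28,-0.11,0,0.028],[1,-0.36,-0.14,0,0.028],[1,-0.42,-0.165,0,0.028],[1,-0.447,-0.177,0,0.028],[1,-0.447,-0.177,0,0.028]]]}}

```text
time_s: 17.22
tcp_pos: [0.5208, 0.1025, 0.1973]
eef_rot: [179.8, -0.1, -92.8]
contact_force: [0.3, 0.1, -0.6]
gripper_width: 0.0538
gripper_force: 15.0
```

Call:
{"op": "play_rows", "data": {"rows": [[[1,-0.05,-0.02,0.01,0.01],[1,-0.12,-0.05,0.03,0.02],[1,-0.19,-0.08,0.06,0.03],[1,-0.26,-0.115,0.09,0.038],[1,-0.31,-0.14,0.11,0.038],[1,-0.336,-0.149,0.12,0.038],[1,-0.336,-0.149,0.12,0.038],[1,-0.336,-0.149,0.12,0.038]]]}}

```text
time_s: 17.88
tcp_pos: [0.6026, 0.263, 0.1375]
eef_rot: [179.8, -0.2, -96.3]
contact_force: [1.1, -0.1, 0.5]
gripper_width: 0.0536
gripper_force: 15.0
```

Run:
```python
from h import *
go((.604,.266,.019,-96.3),(.604,.266,.2,-96.3),(.49,.02,.2,-90.5))
```

```text
now [0.6026 0.263  0.1375] [ 1.7984e+02 -1.6000e-01 -9.6260e+01] t 17.8833 w 0.0536 F [ 1.1 -0.1  0.5] gf 15.0 q [ 41.  23.  -8.  -0. -59. -47.]
(0.604, 0.266, 0.019, -96.3) -> [-0.006, -0.002, 0.237] 0.0 rows 2.8 0.0
(0.604, 0.266, 0.2, -96.3) -> [-0.0, 0.0, -0.362] 0.0 rows 4.3 0.0
(0.49, 0.02, 0.2, -90.5) -> [0.514, 0.173, -0.0] -0.067 rows 6.5 0.8
```

Call:
{"op": "play_rows", "data": {"rows": [[[1,-0.006,-0.002,0.06,0],[1,-0.006,-0.002,0.12,0],[1,-0.006,-0.002,0.18,0],[1,-0.006,-0.002,0.22,0],[1,-0.006,-0.002,0.234,0],[1,-0.006,-0.002,0.234,0],[1,-0.006,-0.002,0.234,0],[0.1,-0.006,-0.002,0.234,0]]]}}

```text
time_s: 18.55
tcp_pos: [0.6059, 0.267, 0.0247]
eef_rot: [-179.9, 0.1, -96.3]
contact_force: [0.1, -0.3, 0.3]
gripper_width: 0.0563
gripper_force: 0.0
```

Call:
{"op": "play_rows", "data": {"rows": [[[0.1,0,0,0,0],[0.1,0,0,0,0],[0.1,0,0,0,0],[0,0,0,-0.04,0],[0,0,0,-0.12,0],[0,0,0,-0.2,0],[0,0,0,-0.28,0],[0,0,0,-0.36,0]]]}}

```text
time_s: 19.22
tcp_pos: [0.6046, 0.2665, 0.2051]
eef_rot: [-180.0, 0.0, -96.3]
contact_force: [1.2, 1.1, -0.5]
gripper_width: 0.0872
gripper_force: 0.0
```

Call:
{"op": "play_rows", "data": {"rows": [[[0,0.08,0.03,0,-0.02],[0,0.16,0.055,0,-0.04],[0,0.24,0.08,0,-0.06],[0,0.32,0.11,0,-0.067],[0,0.4,0.135,0,-0.067],[0,0.47,0.16,0,-0.067],[0,0.514,0.173,0,-0.067],[0,0.514,0.173,0,-0.067]]]}}

```text
time_s: 19.88
tcp_pos: [0.4885, 0.0175, 0.2034]
eef_rot: [-180.0, 0.0, -90.7]
contact_force: [0.8, -0.3, -0.7]
gripper_width: 0.0878
gripper_force: 0.0
```

Run:
```python
from h import *
t=snap('top','t2')[150:215,90:230];s=snap('scene','s2')[170:300,180:420]
a=cv2.resize(t,None,fx=3.4,fy=3.4,interpolation=cv2.INTER_CUBIC);b=cv2.resize(s,None,fx=2.6,fy=2.6,interpolation=cv2.INTER_CUBIC)
o=np.zeros((a.shape[0]+b.shape[0],800,3),np.uint8);o[:a.shape[0],:a.shape[1]]=a;o[a.shape[0]:,:b.shape[1]]=b
cv2.imwrite('pics/m2.png',o[:,:,::-1])
go((.4,-.18,.2,-90.5),(.3745,-.2348,.15,-90.5),(.3745,-.2348,.036,-90.5))
```

```text
now [0.4908 0.0201 0.2035] [-1.7989e+02  5.0000e-02 -9.0600e+01] t 19.9833 w 0.0875 F [ 0.1  1.3 -0.5] gf 0.0 q [ 25.   4. -24.   0. -62. -26.]
(0.4, -0.18, 0.2, -90.5) -> [0.402, 0.177, 0.007] -0.001 rows 5.3 0.0
(0.3745, -0.2348, 0.15, -90.5) -> [0.11, 0.05, 0.1] 0.0 rows 1.9 0.0
(0.3745, -0.2348, 0.036, -90.5) -> [-0.0, 0.0, 0.228] 0.0 rows 2.7 0.0
```

View pics/m2.png

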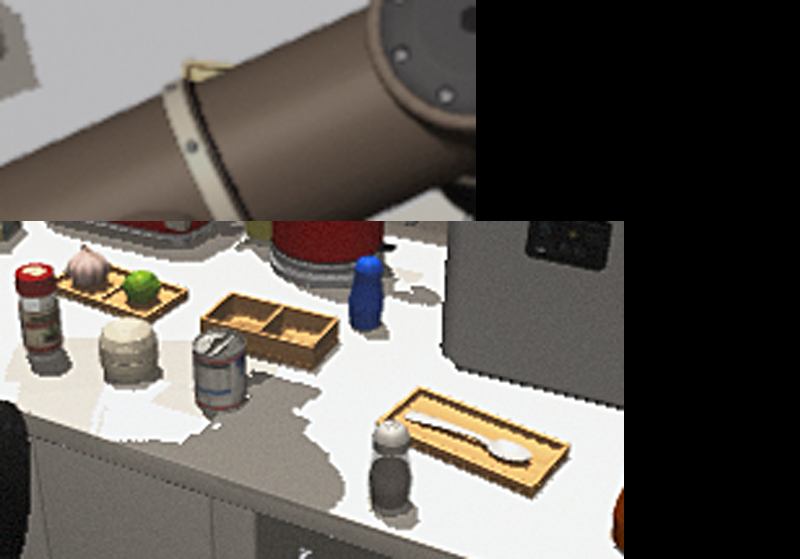

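The garlic and lime are in their bays, the spoon is in its tray, and the tin and timer are unmoved. Salt next.

Call:
{"op": "play_rows", "data": {"rows": [[[0,0.07,0.03,0,0],[0,0.15,0.065,0,0],[0,0.23,0.1,0,0],[0,0.3,0.13,0,0],[0,0.37,0.16,0,0],[0,0.44,0.19,0,0],[0,0.5,0.22,0.03,0],[0,0.511,0.227,0.05,0]]], "squeeze": 20}}

```text
time_s: 20.65
tcp_pos: [0.3741, -0.2361, 0.1773]
eef_rot: [-180.0, -0.0, -90.6]
contact_force: [-1.0, 0.6, 0.1]
gripper_width: 0.0875
gripper_force: 0.0
```

Run:
```python
from h import *
im=snap('wrist','w9')
g=im.astype(int);m=((g.max(2)-g.min(2)<14)&(g.max(2)<140))
o,_=ray('w9',0,0)
# project expected cap centre
d=np.load('pics/w9.npz');P=np.linalg.inv(d['pose']);f=210/np.tan(np.radians(float(d['fovy'])/2))
for z in(0,.074,.09):
    c=(P@[.3745,-.2348,z,1])[:3];rr=np.hypot(*c[:2]);t=np.arctan2(rr,c[2]);print(z,c[:2]/rr*t*f+[d['cx'],d['cy']])
go((.3745,-.2348,.036,-90.5))
```

```text
0 [282.89213856 189.7303432 ]
0.074 [282.60219881 211.41009642]
0.09 [282.51930783 217.65778904]
now [ 0.3731 -0.2352  0.1752] [ 1.7985e+02  6.0000e-02 -9.0680e+01] t 20.7 w 0.0875 F [-1.8  0.4 -3. ] gf 0.0 q [ -6.   1. -32.  -0. -58.   6.]
(0.3745, -0.2348, 0.036, -90.5) -> [-0.001, -0.003, 0.278] -0.002 rows 3.3 0.0
```

Call:
{"op": "play_rows", "data": {"rows": [[[0,-0.001,-0.003,0.06,0],[0,-0.001,-0.003,0.12,0],[0,-0.001,-0.003,0.18,0],[0,-0.001,-0.003,0.23,0],[0,-0.001,-0.003,0.265,0],[0,-0.001,-0.003,0.278,0],[0,-0.001,-0.003,0.278,0],[0.4,-0.001,-0.003,0.278,0]]]}}

```text
time_s: 21.37
tcp_pos: [0.3776, -0.233, 0.0391]
eef_rot: [-180.0, -0.0, -90.4]
contact_force: [0.1, -1.3, 0.2]
gripper_width: 0.0851
gripper_force: 0.0
```

Call:
{"op": "play_rows", "data": {"rows": [[[0.4,0,0,0,0],[0.4,0,0,0,0],[0.5,0,0,0,0],[0.6,0,0,0,0],[1,0,0,0,0],[1,0,0,0,0],[1,0,0,0,0],[1,0,0,0,0]]]}}

```text
time_s: 22.03
tcp_pos: [0.3766, -0.2334, 0.0387]
eef_rot: [-180.0, -0.0, -90.5]
contact_force: [-0.2, -0.4, 0.3]
gripper_width: 0.0382
gripper_force: 19.8
```

Run:
```python
from h import *
go()
```

```text
now [ 0.3766 -0.2334  0.0387] [-179.98   -0.    -90.52] t 22.0333 w 0.0382 F [-0.2 -0.4  0.3] gf 19.8 q [ -6.  12. -42.   0. -37.   6.]
```

Run:
```python
from h import *
im=snap('wrist','w10')
for n in('w9','w10'):
    g=cv2.cvtColor(cv2.imread(f'pics/{n}.png'),cv2.COLOR_BGR2GRAY)
    print(n);[print(v,*('%3d'%x for x in cv2.resize(g[v:v+8,220:348],(32,1),interpolation=cv2.INTER_AREA)[0])) for v in range(150,290,8)]
```

```text
w9
150 179 179 179 179 179 180 113  93  93  93  93  92  93  93  93  92  97 110 118 118 118 126 134 103 113 108 106 113 108 108  44  79
158 179 179 179 179 179 180 136  97 106 111 110 110 111 100  93  93  92  93  93  93  93  96 144 175 126 107 104 109 104  97  43  79
166 179 179 179 179 179 179 180 180 180 179 179 178 134  90  83  80  85  90  92  92 113 109 123 172 128 108 101 105 103 102  44  80
174 179 179 179 178 178 179 179 179 179 179 179 130  61  49  48  50  49  52  67  90 109 129 156 169 128 106 100 104 105 107  49  80
182 179 179 179 179 178 178 179 179 179 179 136  62  54  53  52  54  54  53  51  59 106 151 181 166 128 105 102 105 108  84  56  80
190 179 179 179 179 179 179 179 179 179 173  87  57  56  58  61  61  58  58  51  48 112 186 181 159 125 105 103 106 107  85  60  80
198 179 179 179 179 179 179 179 179 179 178  98  62  98 117 117 117 112 103  85  61 159 183 182 156 123 102 106 106 106  81  29  35
206 179 179 179 179 179 179 179 179 179 177 112 111 147 162 153 159 139 139 115  82 165 179 179 164 121 102 106 108 106  61  30  34
214 179 179 179 179 179 179 179 179 179 1
[... 2958 characters left out ...]
  66  61  96 127  96 105 105 101 111  36
254  72  72  72  72  70  28  11 119  73  74  72  70  67  65  64  63  63  63  64  65  67  66  65  64  87  16  17  65  72  72  72  72
262  72  72  72  70  40  13  12 142  77  72  64  60  60  61  62  62  62  62  61  60  58  58  60  64  86  20  13  33  69  72  72  72
270  72  73  75  67  16  13   9 126  92  57  62  68  71  74  77  77  78  78  76  74  71  66  60  56  78  15  13  13  61  75  73  72
278  72  72  72  36  13  11  10  55  59  71  78  80  81  82  82  83  83  83  82  81  80  79  76  70  58  15  11  14  26  72  72  72
286  72  72  60  13  13  11   9  58  76  79  81  82  83  86  87  88  89  89  88  87  85  83  80  76  73  44  10  13  13  50  72  72
```

Call:
{"op": "play_rows", "data": {"rows": [[[1,0,0,0,0],[1,0,0,0,0],[1,0,0,-0.01,0],[1,0,0,-0.03,0],[1,0,0,-0.08,0],[1,0,0,-0.15,0],[1,0,0,-0.22,0],[1,0,0,-0.24,0]]], "squeeze": 30}}

```text
time_s: 22.75
tcp_pos: [0.3785, -0.234, 0.1637]
eef_rot: [-179.7, -0.1, -90.5]
contact_force: [0.6, -0.0, -1.1]
gripper_width: 0.0376
gripper_force: 29.6
```

Run:
```python
from h import *
b=(.5865,-.0377)
go((.48,-.12,.17,-90.5),(*b,.12,-90.5),(*b,.0445,-90.5))
im=snap('wrist','w11')
g=cv2.cvtColor(im,cv2.COLOR_RGB2GRAY)
[print(v,*('%3d'%x for x in cv2.resize(g[v:v+8,220:348],(32,1),interpolation=cv2.INTER_AREA)[0])) for v in range(198,290,8)]
```

```text
now [ 0.3785 -0.234   0.1637] [-1.7965e+02 -1.1000e-01 -9.0460e+01] t 22.75 w 0.0376 F [ 0.6 -0.  -1.1] gf 29.6 q [ -6.   1. -33.   0. -56.   6.]
(0.48, -0.12, 0.17, -90.5) -> [-0.23, -0.201, -0.013] 0.0 rows 3.7 0.0
(0.5865, -0.0377, 0.12, -90.5) -> [-0.166, -0.212, 0.1] 0.0 rows 3.4 0.0
(0.5865, -0.0377, 0.0445, -90.5) -> [-0.0, 0.0, 0.151] 0.0 rows 1.8 0.0
198 195 194 195 194 195 195 195 195 195 195 195 195 195 195 195 195 195 195 194 194 194 194 194 194 195 162 113 119 119 119  66  44
206 195 195 195 195 195 195 195 195 194 195 195 186 173 161 141 131 133 142 162 172 186 194 194 194 195 142 115 118 121 119  49  38
214 195 195 195 195 195 195 195 195 195 185 151 102  68  48  48  49  49  48  49  67 101 153 186 194 195 133 118 118 121 124  43  38
222 195 195 195 195 195 195 195 195 183 129  59  54  55  55  55  56  56  56  56  55  53  59 132 186 199 152 121 117 119 122  42  38
230 195 195 195 195 195 195 195 187 142  66  58  58  56  57  58  59  59  59  59  57  55  55  60 138 189 136 122 119 120 120  21  38
238 195 195 195 195 195 194 193 160  74  61  62  62  62  62  61  62  62  62  62  61  60  58  55  59 145 124 121 119 118 118  75  68
246 172 174 174 175 175 175 144 115  63  67  66  64  63  62  62  62  62  62  62  62  61  61  60  55  92  69 106 111 111 114 113 106
254  66  66  66  66  65  29   9  97  68  68  67  64  63  61  59  58  58  58  60  60  62  61  60  59  88  12  26  61  66  67  66  66
262  67  66  66  64  42  10  11 123  71  66  60  55  54  56  57  57  57  56  56  55  54  55  56  58 106  16  10  34  63  66  67  66
270  67  67  69  65  16  12   7 110  86  53  57  62  65  68  70  71  71  71  70  67  65  60  55  51  96  13  11  12  60  69  67  66
278  67  66  67  39  10  10   9  45  55  65  71  74  75  76  76  76  77  76  76  75  74  73  70  64  52  13   9  12  28  67  66  66
286  66  67  59  12  10   9   8  53  70  72  74  75  77  79  80  82  82  83  82  80  78  76  74  70  67  40   7  11  11  52  66  67
```

Call:
{"op": "play_rows", "data": {"rows": [[[1,-0.03,-0.03,-0.013,0],[1,-0.08,-0.07,-0.013,0],[1,-0.13,-0.11,-0.013,0],[1,-0.18,-0.16,-0.013,0],[1,-0.22,-0.2,-0.013,0],[1,-0.26,-0.24,-0.013,0],[1,-0.29,-0.27,-0.013,0],[1,-0.32,-0.3,-0.013,0]]]}}

```text
time_s: 23.47
tcp_pos: [0.5282, -0.0735, 0.1645]
eef_rot: [179.9, -0.0, -90.5]
contact_force: [0.8, -0.0, -0.8]
gripper_width: 0.0373
gripper_force: 29.6
```

Call:
{"op": "play_rows", "data": {"rows": [[[1,-0.04,-0.05,0,0],[1,-0.076,-0.113,0.02,0],[1,-0.076,-0.113,0.06,0],[1,-0.076,-0.113,0.1,0],[1,-0.076,-0.113,0.12,0],[1,-0.076,-0.113,0.12,0],[1,-0.076,-0.113,0.12,0],[1,-0.076,-0.113,0.12,0]]]}}

```text
time_s: 24.13
tcp_pos: [0.5853, -0.0374, 0.1062]
eef_rot: [-179.9, -0.0, -90.5]
contact_force: [0.5, 0.6, -0.6]
gripper_width: 0.0379
gripper_force: 29.6
```

Run:
```python
from h import *
im=snap('wrist','w12')
g=cv2.cvtColor(im,cv2.COLOR_RGB2BGR);cv2.imwrite('pics/w12b.png',g)
go((.5868,-.038,.0445,-90.5))
```

```text
now [ 0.5854 -0.0373  0.1065] [-1.7988e+02  1.0000e-02 -9.0520e+01] t 24.1833 w 0.0376 F [ 0.1 -0.8  0. ] gf 29.6 q [ 15.  18. -20.   0. -52. -16.]
(0.5868, -0.038, 0.0445, -90.5) -> [0.001, -0.003, 0.124] -0.0 rows 1.5 0.0
```

View pics/w12b.png

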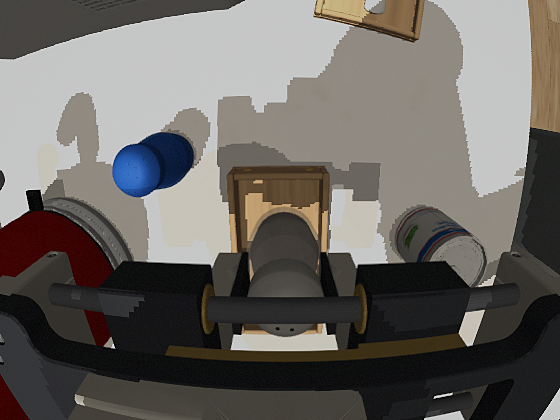

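The caddy rim runs from (229,170) to (329,170), so its centre is about 5 px left of the held salt shaker at (285,300). The blue shaker and the tin are clear.

Run:
```python
from h import *
print(at('w12',229,170,.032),at('w12',329,170,.032))
go((.5885,-.038,.0445,-90.5))
```

```text
[ 0.6243 -0.0776  0.032 ] [ 0.5516 -0.0769  0.032 ]
now [ 0.5854 -0.0373  0.1065] [-1.7988e+02  1.0000e-02 -9.0520e+01] t 24.1833 w 0.0376 F [ 0.1 -0.8  0. ] gf 29.6 q [ 15.  18. -20.   0. -52. -16.]
(0.5885, -0.038, 0.0445, -90.5) -> [0.001, -0.006, 0.124] -0.0 rows 1.5 0.0
```

Call:
{"op": "play_rows", "data": {"rows": [[[1,0.002,-0.005,0.03,0],[1,0.002,-0.005,0.06,0],[1,0.002,-0.005,0.09,0],[1,0.002,-0.005,0.11,0],[1,0.002,-0.005,0.12,0],[1,0.002,-0.005,0.124,0],[1,0.002,-0.005,0.124,0],[1,0.002,-0.005,0.124,0]]]}}

```text
time_s: 24.85
tcp_pos: [0.5879, -0.0381, 0.044]
eef_rot: [-179.9, 0.0, -90.5]
contact_force: [-0.2, -0.1, -1.1]
gripper_width: 0.0378
gripper_force: 29.6
```

Call:
{"op": "play_rows", "data": {"rows": [[[0.3,0,0,0,0],[0.3,0,0,0,0],[0.3,0,0,0,0],[0.3,0,0,0,0],[0.3,0,0,0,0],[0.3,0,0,-0.04,0],[0.2,0,0,-0.1,0],[0,0,0,-0.18,0]]]}}

```text
time_s: 25.52
tcp_pos: [0.5853, -0.0385, 0.1315]
eef_rot: [179.7, -0.1, -90.5]
contact_force: [0.2, 0.1, -0.6]
gripper_width: 0.0697
gripper_force: 0.0
```

Run:
```python
from h import *
go((.588,-.0385,.2,-90.5),(.445,.2175,.2,-90.5),(.445,.2175,.046,-90.5))
```

```text
now [ 0.5853 -0.0385  0.1315] [ 1.7968e+02 -6.0000e-02 -9.0540e+01] t 25.5167 w 0.0697 F [ 0.2  0.1 -0.6] gf 0.0 q [ 15.  17. -18.  -0. -56. -16.]
(0.588, -0.0385, 0.2, -90.5) -> [-0.0, -0.005, -0.137] -0.0 rows 1.6 0.0
(0.445, 0.2175, 0.2, -90.5) -> [-0.509, 0.29, -0.0] 0.0 rows 7.0 0.0
(0.445, 0.2175, 0.046, -90.5) -> [-0.0, 0.0, 0.308] 0.0 rows 3.7 0.0
```

Call:
{"op": "play_rows", "data": {"rows": [[[0,0,-0.003,-0.08,0],[0,-0.01,0,-0.137,0],[0,-0.08,0.04,-0.137,0],[0,-0.15,0.08,-0.137,0],[0,-0.22,0.12,-0.137,0],[0,-0.29,0.16,-0.137,0],[0,-0.36,0.2,-0.137,0],[0,-0.43,0.24,-0.137,0]]], "squeeze": 25}}

```text
time_s: 26.18
tcp_pos: [0.468, 0.1792, 0.2019]
eef_rot: [-180.0, 0.0, -90.5]
contact_force: [1.2, 1.0, -0.8]
gripper_width: 0.0876
gripper_force: 0.0
```

Call:
{"op": "play_rows", "data": {"rows": [[[0,-0.05,0.03,0,0],[0,-0.08,0.045,0,0],[0,-0.08,0.045,0,0],[0,-0.08,0.045,0,0],[0,-0.08,0.045,0,0],[0,-0.08,0.045,0,0],[0,-0.08,0.045,0,0],[0,-0.08,0.045,0,0]]]}}

```text
time_s: 26.85
tcp_pos: [0.4474, 0.2173, 0.2015]
eef_rot: [180.0, -0.0, -90.6]
contact_force: [0.3, 0.7, -0.3]
gripper_width: 0.0872
gripper_force: 0.0
```

Run:
```python
from h import *
im=snap('wrist','w13');h=cv2.cvtColor(im,cv2.COLOR_RGB2HSV)
m=(((h[:,:,0]<8)|(h[:,:,0]>172))&(h[:,:,1]>150)&(h[:,:,2]>50)).astype(np.uint8)
n,l,st,c=cv2.connectedComponentsWithStats(m)
for i in np.argsort(-st[1:,4])[:3]+1:
    x,y,w,hh,_=st[i];print(st[i],c[i],at('w13',x+w/2,y+hh/2,.1))
s=snap('scene','s3');h=cv2.cvtColor(s,cv2.COLOR_RGB2HSV)
go((.445,.2175,.046,-90.5))
```

```text
[ 259  191   53   50 1331] [285.96243426 215.243426  ] [0.4454 0.2221 0.1   ]
[  0 374  23  37 309] [  8.24595469 395.60517799] [0.9494 0.5626 0.1   ]
[  6 105   3   1   3] [  7. 105.] [0.7295 0.1009 0.1   ]
now [0.4473 0.2175 0.2015] [ 1.7999e+02 -1.0000e-02 -9.0580e+01] t 26.95 w 0.0877 F [ 0.2 -0.5  0.3] gf 0.0 q [ 49.   5. -23.   0. -62. -49.]
(0.445, 0.2175, 0.046, -90.5) -> [0.0, 0.005, 0.311] -0.001 rows 3.7 0.0
```

Call:
{"op": "play_rows", "data": {"rows": [[[0,-0.003,0.004,0.05,0],[0,-0.003,0.004,0.11,0],[0,-0.003,0.004,0.17,0],[0,-0.003,0.004,0.23,0],[0,-0.003,0.004,0.28,0],[0,-0.003,0.004,0.305,0],[0,-0.003,0.004,0.309,0],[0.4,-0.003,0.004,0.309,0]]]}}

```text
time_s: 27.62
tcp_pos: [0.4449, 0.2191, 0.0465]
eef_rot: [179.9, -0.1, -90.5]
contact_force: [-0.5, -0.2, 1.0]
gripper_width: 0.0852
gripper_force: 0.0
```

Call:
{"op": "play_rows", "data": {"rows": [[[0.4,0,0,0,0],[0.4,0,0,0,0],[0.5,0,0,0,0],[0.6,0,0,0,0],[1,0,0,0,0],[1,0,0,0,0],[1,0,0,0,0],[1,0,0,0,0]]]}}

```text
time_s: 28.28
tcp_pos: [0.4453, 0.2198, 0.0474]
eef_rot: [-180.0, 0.0, -90.5]
contact_force: [-0.5, -0.8, 3.2]
gripper_width: 0.0438
gripper_force: 24.9
```

Run:
```python
from h import *
go()
```

```text
now [0.4453 0.2198 0.0474] [-1.7997e+02  3.0000e-02 -9.0510e+01] t 28.2833 w 0.0438 F [-0.5 -0.8  3.2] gf 24.9 q [ 49.  15. -34.   0. -40. -50.]
```

The measured width suggests the pads' upper edges are on the cap rim. I'll regrip squarely on the cap.

Call:
{"op": "play_rows", "data": {"rows": [[[0.3,0,0,0,0],[0.3,0,0,0,0],[0.3,0,0,0,0],[0.3,0,0,0,0],[0.3,0,0,-0.03,0],[0.3,0,0,-0.057,0],[0.3,0,0,-0.057,0],[0.3,0,0,-0.057,0]]]}}

```text
time_s: 28.95
tcp_pos: [0.4453, 0.2199, 0.076]
eef_rot: [-179.9, 0.1, -90.5]
contact_force: [0.7, 0.3, -0.3]
gripper_width: 0.0614
gripper_force: 0.0
```

Call:
{"op": "play_rows", "data": {"rows": [[[0.4,0,0,0,0],[0.6,0,0,0,0],[1,0,0,0,0],[1,0,0,0,0],[1,0,0,0,0],[1,0,0,0,0],[1,0,0,0,0],[1,0,0,0,0]]]}}

```text
time_s: 29.62
tcp_pos: [0.445, 0.2195, 0.0754]
eef_rot: [180.0, -0.0, -90.5]
contact_force: [-0.9, -0.8, -2.1]
gripper_width: 0.0442
gripper_force: 25.0
```

Run:
```python
from h import *
go()
```

```text
now [0.445  0.2195 0.0754] [ 1.7999e+02 -1.0000e-02 -9.0520e+01] t 29.6167 w 0.0442 F [-0.9 -0.8 -2.1] gf 25.0 q [ 49.  13. -33.  -0. -44. -50.]
```

Call:
{"op": "play_rows", "data": {"rows": [[[1,0,0,-0.01,0],[1,0,0,-0.04,0],[1,0,0,-0.09,0],[1,0,0,-0.15,0],[1,0,0,-0.2,0],[1,0,0,-0.22,0],[1,0,0,-0.22,0],[1,0,0,-0.22,0]]]}}

```text
time_s: 30.28
tcp_pos: [0.4448, 0.2196, 0.1856]
eef_rot: [-180.0, 0.1, -90.5]
contact_force: [-1.4, 0.1, -1.7]
gripper_width: 0.0441
gripper_force: 25.0
```

Run:
```python
from h import *
go((.588,.0325,.185,-90.5),(.588,.0325,.0815,-90.5))
im=snap('wrist','w14');h=cv2.cvtColor(im,cv2.COLOR_RGB2HSV)
m=(((h[:,:,0]<8)|(h[:,:,0]>172))&(h[:,:,1]>150)&(h[:,:,2]>50)).astype(np.uint8)
n,l,st,c=cv2.connectedComponentsWithStats(m)
for i in np.argsort(-st[1:,4])[:3]+1: print(st[i],c[i])
```

```text
now [0.4448 0.2196 0.1856] [-1.7999e+02  6.0000e-02 -9.0540e+01] t 30.2833 w 0.0441 F [-1.4  0.1 -1.7] gf 25.0 q [ 49.   5. -25.  -0. -60. -50.]
(0.588, 0.0325, 0.185, -90.5) -> [0.372, -0.29, 0.001] -0.0 rows 5.6 0.0
(0.588, 0.0325, 0.0815, -90.5) -> [-0.0, 0.0, 0.207] 0.0 rows 2.5 0.0
[ 239  258   92   39 2093] [284.77448638 277.52795031]
[248 239  71  28 561] [287.04278075 249.34581105]
[  0 374  26  43 548] [  8.62773723 401.03832117]
```

Call:
{"op": "play_rows", "data": {"rows": [[[1,0.03,-0.02,0,0],[1,0.08,-0.06,0,0],[1,0.14,-0.11,0,0],[1,0.2,-0.16,0,0],[1,0.26,-0.2,0,0],[1,0.32,-0.25,0,0],[1,0.36,-0.28,0,0],[1,0.372,-0.29,0,0]]]}}

```text
time_s: 31.0
tcp_pos: [0.5891, 0.029, 0.1828]
eef_rot: [179.8, -0.1, -90.7]
contact_force: [-0.5, 0.0, -1.6]
gripper_width: 0.044
gripper_force: 25.0
```

Call:
{"op": "play_rows", "data": {"rows": [[[1,0,0,0,0],[1,0,0,0.02,0],[1,0,0,0.05,0],[1,0,0,0.08,0],[1,0,0,0.1,0],[1,0,0,0.11,0],[1,0,0,0.11,0],[1,0,0,0.11,0]]]}}

```text
time_s: 31.67
tcp_pos: [0.5883, 0.0328, 0.1306]
eef_rot: [180.0, -0.0, -90.5]
contact_force: [-0.5, -0.4, -1.0]
gripper_width: 0.0442
gripper_force: 25.0
```

Run:
```python
from h import *
go((.588,.0322,.0815,-90.5))
```

```text
now [0.5883 0.0328 0.1306] [ 1.7999e+02 -2.0000e-02 -9.0460e+01] t 31.6667 w 0.0442 F [-0.5 -0.4 -1. ] gf 25.0 q [ 22.  17. -18.   0. -55. -23.]
(0.588, 0.0322, 0.0815, -90.5) -> [0.001, 0.001, 0.098] 0.0 rows 1.2 0.0
```

Call:
{"op": "play_rows", "data": {"rows": [[[1,0.001,0.001,0.02,0],[1,0.001,0.001,0.045,0],[1,0.001,0.001,0.07,0],[1,0.001,0.001,0.088,0],[1,0.001,0.001,0.096,0],[1,0.001,0.001,0.098,0],[1,0.001,0.001,0.098,0],[1,0.001,0.001,0.098,0]]]}}

```text
time_s: 32.33
tcp_pos: [0.5883, 0.0319, 0.0821]
eef_rot: [-179.9, 0.0, -90.5]
contact_force: [-0.1, 0.7, -1.8]
gripper_width: 0.044
gripper_force: 25.0
```

Call:
{"op": "play_rows", "data": {"rows": [[[0.3,0,0,0,0],[0.3,0,0,0,0],[0.3,0,0,0,0],[0.3,0,0,0,0],[0.3,0,0,0,0],[0.2,0,0,-0.04,0],[0.1,0,0,-0.1,0],[0,0,0,-0.17,0]]]}}

```text
time_s: 33.0
tcp_pos: [0.5866, 0.0314, 0.1659]
eef_rot: [179.8, -0.1, -90.5]
contact_force: [0.8, -0.4, -0.7]
gripper_width: 0.0758
gripper_force: 0.0
```

Call:
{"op": "play_rows", "data": {"rows": [[[0,0,0,-0.08,0],[0,-0.08,0,-0.16,0],[0,-0.16,0,-0.2,0],[0,-0.24,0,-0.2,0],[0,-0.32,0,-0.2,0],[0,-0.4,0,-0.2,0],[0,-0.48,0,-0.2,0],[0,-0.56,0,-0.2,0]]]}}

```text
time_s: 33.67
tcp_pos: [0.5899, 0.3067, 0.267]
eef_rot: [-180.0, 0.0, -90.5]
contact_force: [1.9, -1.0, -0.3]
gripper_width: 0.0876
gripper_force: 0.0
```

Run:
```python
from h import *
go()
t=snap('top','t4');s=snap('scene','s4')
def blob(f,im,m,z,n=3):
    k,l,st,c=cv2.connectedComponentsWithStats(m.astype(np.uint8))
    for i in np.argsort(-st[1:,4])[:n]+1: print(f,st[i].tolist(),c[i].round(1),at(f,*c[i],z))
for f,im in(('t4',t),('s4',s)):
    h=cv2.cvtColor(im,cv2.COLOR_RGB2HSV).astype(int);H,S,V=h[:,:,0],h[:,:,1],h[:,:,2]
    print('red');blob(f,im,((H<8)|(H>172))&(S>150)&(V>40),.1,6)
    print('green');blob(f,im,(H>33)&(H<60)&(S>120)&(V>40),.026,2)
x,y,w,h=225,165,60,44
g=cv2.cvtColor(t,cv2.COLOR_RGB2GRAY)
for v in range(170,206,2): print(v,*('%3d'%a for a in g[v,224:282:2]))
d=cv2.absdiff(cv2.imread('pics/top0.png'),cv2.imread('pics/t4.png')).max(2)
for n,b in(('timer',(196,218,30,30)),('tin',(242,220,26,28))): X,Y,W,Hh=b;print(n,d[Y:Y+Hh,X:X+W].mean())
```

```text
now [0.5899 0.3067 0.267 ] [-1.7997e+02  3.0000e-02 -9.0520e+01] t 33.6667 w 0.0876 F [ 1.9 -1.  -0.3] gf 0.0 q [ 44.  18.   3.  -0. -74. -45.]
red
t4 [67, 56, 105, 72, 3729] [132.8  88.7] [0.8488 0.3196 0.1   ]
t4 [215, 63, 46, 40, 1280] [238.8  82.7] [0.865  0.0313 0.1   ]
t4 [208, 76, 56, 56, 1210] [235.6 111.7] [0.7811 0.0399 0.1   ]
t4 [230, 173, 17, 17, 144] [238.  181.5] [0.5864 0.0332 0.1   ]
t4 [379, 156, 21, 3, 54] [388.7 156.9] [ 0.6509 -0.3692  0.1   ]
t4 [240, 131, 1, 3, 3] [240. 132.] [0.7233 0.028  0.1   ]
green
t4 [178, 179, 17, 15, 150] [185.9 186.3] [0.5928 0.1819 0.026 ]
red
s4 [192, 112, 80, 63, 3573] [229.4 143.4] [0.8128 0.3397 0.1   ]
s4 [276, 117, 51, 69, 2562] [305.1 152.4] [0.8582 0.0504 0.1   ]
s4 [117, 37, 44, 17, 409] [140.8  43.3] [2.6281 2.5639 0.1   ]
s4 [134, 76, 33, 12, 277] [151.1  81.7] [1.4556 1.3317 0.1   ]
s4 [266, 178, 14, 13, 121] [272.5 184.7] [0.5843 0.0311 0.1   ]
s4 [393, 147, 20, 8, 103] [402.3 150.3] [ 1.0313 -0.249   0.1   ]
green
s4 [139, 14, 22, 11, 121] [148.   17.7] [5.438  5.1683 0.026 ]
s4 [227, 189, 15, 12, 114] [233.9 194.1] [0.
[... 1525 characters left out ...]
89  87 149 145 100  44  43  40  48  80  88  89 123 110
196 165 148  67 122 143 142  86  51  39  47  67  82  83  84  86  85  86 146 148 147  69  69  75  87  88  85  80 121 116
198 165 139  77 127 144 144 145 101  99  94  85  87  88  83  93 104 104 147 148 147 148 113 108 105 104 110 110 128 117
200 166 134 131 130 129 130 131 130 129 130  77  84  87 118 132 133 132 131 130 128 126 127 122 120 120 119 117  99 118
202 166 122  60  53  53  53  51  50  54  52  53  61  65  68  67  67  68  67  68  74  62  63  61  61  65  65  64 100 117
204 166 166 134 135 134 112 111 112 112 113 125 133 134 112 112 113 112 125 134 135 134 134 113 115 129 137 138 137 137
timer 35.30888888888889
tin 7.736263736263736
```

Run:
```python
from h import *
print('salt cap',at('t4',266,182.5,.085))
a=cv2.imread('pics/scene0.png',0);b=cv2.imread('pics/s4.png',0);c=cv2.imread('pics/s2.png',0)
for n,(x,y,w,h),src in(('timer',(215,204,30,30),a),('tin',(252,209,26,36),a),('spoon',(330,232,74,45),c),('veg',(200,178,50,30),c)):
    m=cv2.matchTemplate(b[y-12:y+h+12,x-12:x+w+12],src[y:y+h,x:x+w],cv2.TM_CCOEFF_NORMED);_,v,_,l=cv2.minMaxLoc(m);print(n,round(v,2),l[0]-12,l[1]-12)
```

```text
salt cap [ 0.5869 -0.0405  0.085 ]
timer 0.72 0 0
tin 0.96 0 0
spoon 0.85 0 0
veg 0.82 0 0
```

Every item is placed and the tin and timer have not moved, so I'm handing the job in.

```bash
python3 -c "
from plant import r
print(r.close_job())"
```

```text
the job is handed in; nothing more can be done
None
```

I handed the job in: salt shaker and spice jar are upright in the caddy's two bays, lime and garlic are in the veg tray, the teaspoon lies lengthwise in the long tray, and the last camera check showed the tin and egg timer unmoved; the hand-in gave no verdict.

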